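# Catch a portion of palm sugar and put it on the scale

### The job

Clear the scale first: take the brass check weight off its plate and plug it fully home, upright, into its square wooden socket. Then, holding the steel pan by its handle in the air under the dispenser's spout, push the orange paddle with the pan's rim and hold it until all five pieces of palm sugar have slid down into the pan, spilling none. Finally let the paddle spring back, stand the pan with the sugar upright in the middle of the scale's plate and let go, without shifting or toppling the other things on the table.

Things in the scene. Friction and masses are not known exactly. Their poses are not given: they have to be found in the camera images.
- dispenser: Fixed sugar dispenser. Origin on the table straight under its spout, z up; its x points level from the spout back up the chute, so a pan comes from -x. Open steel chute, 42 mm wide, rising 28 degrees from its lip (x 20, height 205 mm) to x 197, height 325 with walls. Legs at x 156-174, 66 mm wide over both, on a base plate 150 mm wide, 12 high, x 100-300; guide block at x 140-190, height 125-175.
- spout (a point): Centre of the spout's open mouth, 190 mm above the table, 55 x 42 mm inside, 8 mm in front (-x) of the dispenser's origin; axes as the dispenser's. It is the bottom of a clear plastic hood in front of the chute's lip (dispenser x -38 to 22, 48 mm wide, height 190 to 265 mm), open only below: pieces fall straight down through it.
- paddle (a joint): Orange push paddle under the spout: slides 0 (rest) to 0.026 m towards the dispenser's +x as it is pushed. A spring returns it (about 2 N at first, 5 N at the end). It raises the gate by 1.4 times its travel: push it in at least 0.018 m and hold for 2 s to let all pieces out.
- paddle_face (a point): Centre of the paddle's front face (70 mm wide, 60 high, height 120 to 180 mm), looking to the dispenser's -x, which at rest is 34 mm behind (+x) the dispenser's origin. Push it squarely with the pan's far rim: with the paddle 20 mm in, the pan's centre is 8 mm in front of the origin, right under the spout.
- gate (a joint): Red gate plate across the chute near its lip: sliding joint in m, 0 shut, 0.036 fully raised; driven by the paddle only and shuts by itself when the paddle is let go. Pieces (17 mm high) pass when it is above 0.02.
- pan: Loose round steel pan with a straight black handle, 0.11 to 0.23 kg, on the table at the start. Origin: centre of underside, z up. Outside radius 46 mm at the base, 60 at 30 high, 62 at the rim; 58 mm high; wall 3, floor 4 mm. Handle along the pan's own -x out to 193 mm from the centre: a bar 14 mm wide, 16 tall, its middle 46 mm above the underside.
- pan_grip (a point): Good place to grip the handle from above: on its axis, 145 mm from the pan's centre (pan -x), 46 mm above the underside.
- pan_in (a point): Centre of the pan's inner floor, 4 mm above its origin.
- scale: Fixed white bench scale, 200 x 200 mm, 45 high, carrying a square steel plate 170 x 170 mm whose top is 58 mm above the table. Origin under its centre.
- scale_top (a point): Centre of the top face of the scale's plate, 58 mm above the table.
- weight: Loose square brass check weight, 30 x 30 mm and 66 mm tall with a slightly chamfered foot, 0.2 to 0.42 kg, standing upright on the scale plate at the start. Origin at the centre of its underside, z up, sides along x and y.
- socket_hole0 (a point): Centre of the mouth of the square hole in a fixed wooden socket block (75 x 75 mm, 32 high), 32 mm above the table; z up, sides of hole and block along its x and y. Hole 32 x 32 mm, 24 deep, mouth chamfered 2 mm. The weight (30 mm) fits in all four turns; fully home its underside is 24 mm below this point and 42 mm of it stays above.
- jar: Bystander: upright closed glass jar with green lid, 60 mm in diameter, 110 high, beside the dispenser. Origin: centre of underside.
- carton: Bystander: upright brown carton 50 x 70 x 140 mm high, beside the dispenser. Origin: centre of underside.
- tape: Bystander: yellow ring-shaped tape roll lying flat on the table beneath the spout, 84 mm in diameter, 24 high. Origin: centre of underside.
- tin: Bystander: upright orange tin with a pale label and pale lid, 64 mm in diameter, 90 high. Origin: centre of underside.
- shaker: Bystander: upright white jar with blue lid, 54 mm in diameter, 120 high. Origin: centre of underside.
- scissors: Bystander: scissors with green handles lying on the table, 165 mm long, 8 mm high. Origin near the pivot, on the table; x towards the points.
- spoon: Bystander: steel spoon with a wooden handle lying on the table along its x, about 190 mm long, 20 high. Origin on the table below it.
- sugar1_mid (a point): Middle of brown palm-sugar piece 1: a hard domed disc 28 mm in diameter, 17 high, 14 g. The five lie in one row in the chute behind the shut gate at the start, piece 1 next to the gate.
- sugar2_mid (a point): Middle of brown palm-sugar piece 2: a hard domed disc 28 mm in diameter, 17 high, 14 g. The five lie in one row in the chute behind the shut gate at the start, piece 1 next to the gate.
- sugar3_mid (a point): Middle of brown palm-sugar piece 3: a hard domed disc 28 mm in diameter, 17 high, 14 g. The five lie in one row in the chute behind the shut gate at the start, piece 1 next to the gate.
- sugar4_mid (a point): Middle of brown palm-sugar piece 4: a hard domed disc 28 mm in diameter, 17 high, 14 g. The five lie in one row in the chute behind the shut gate at the start, piece 1 next to the gate.
- sugar5_mid (a point): Middle of brown palm-sugar piece 5: a hard domed disc 28 mm in diameter, 17 high, 14 g. The five lie in one row in the chute behind the shut gate at the start, piece 1 next to the gate.

How it is judged (in metres and radians):
On the way, in this order (a step that is already met when the one before it is completed fails the run):
1. the check weight is plugged fully home into the socket, with no sugar let out yet (horizontal distance between weight and socket_hole0 below 0.004 m and z of weight in the frame of socket_hole0 below -0.02 m and angle between weight's own z axis and vertical below 0.08 rad and height (world z) of each of sugar1_mid, sugar2_mid, sugar3_mid, sugar4_mid, sugar5_mid above 0.2 m), for 0.2 s.
2. the pan is held in the air (its underside more than 60 mm above the table) under the spout with the paddle pushed in so that the gate is up (height (world z) of pan above 0.06 m and horizontal distance between pan and spout below 0.035 m and value of joint gate above 0.015 m), for 0.05 s.
3. all five pieces are in the pan, which is still in the air near the spout (z of sugar1_mid in the frame of pan between 0 and 0.056 m and horizontal distance between each of sugar1_mid, sugar2_mid, sugar3_mid, sugar4_mid, sugar5_mid and pan_in below 0.06 m and z of sugar2_mid in the frame of pan between 0 and 0.056 m and z of sugar3_mid in the frame of pan between 0 and 0.056 m and z of sugar4_mid in the frame of pan between 0 and 0.056 m and z of sugar5_mid in the frame of pan between 0 and 0.056 m and height (world z) of pan above 0.06 m and horizontal distance between pan and spout below 0.06 m), for 0.2 s.
At the end, for the whole second after the job is handed in: Weight upright in the socket (within 4 mm of the hole's axis, underside 20 mm or more below the mouth); pan at rest, upright (0.08 rad), on the scale plate within 40 mm of its centre, all five pieces in it (middles below the rim, within 60 mm of its axis); gate shut (horizontal distance between weight and socket_hole0 below 0.004 m and z of weight in the frame of socket_hole0 below -0.02 m and angle between each of weight, pan's own z axis and vertical below 0.08 rad and z of sugar1_mid in the frame of pan between 0 and 0.056 m and horizontal distance between each of sugar1_mid, sugar2_mid, sugar3_mid, sugar4_mid, sugar5_mid and pan_in below 0.06 m and z of sugar2_mid in the frame of pan between 0 and 0.056 m and z of sugar3_mid in the frame of pan between 0 and 0.056 m and z of sugar4_mid in the frame of pan between 0 and 0.056 m and z of sugar5_mid in the frame of pan between 0 and 0.056 m and horizontal distance between pan and scale_top below 0.04 m and z of pan in the frame of scale_top between -0.004 and 0.005 m and linear speed of each of pan, weight below 0.02 m/s and value of joint gate below 0.006 m); the robot touches nothing.
It fails at once if a piece of sugar is spilled beside the pan (below 150 mm and more than 75 mm from the pan's centre line) ((height (world z) of sugar1_mid below 0.15 m and horizontal distance between sugar1_mid and pan_in above 0.075 m) or (height (world z) of sugar2_mid below 0.15 m and horizontal distance between sugar2_mid and pan_in above 0.075 m) or (height (world z) of sugar3_mid below 0.15 m and horizontal distance between sugar3_mid and pan_in above 0.075 m) or (height (world z) of sugar4_mid below 0.15 m and horizontal distance between sugar4_mid and pan_in above 0.075 m) or (height (world z) of sugar5_mid below 0.15 m and horizontal distance between sugar5_mid and pan_in above 0.075 m)).
It fails at once if a bystander (jar, carton, tape roll, tin, shaker, scissors, spoon) is shifted by more than 30 mm or an upright one toppled (distance of any of jar, carton, tape, tin, shaker, scissors, spoon from where it was at the start of the episode above 0.03 m or angle between any of jar, carton, tin, shaker's own z axis and vertical above 0.5 rad).
It also fails if it takes over 64 s, if anything falls off the work surface, if the arm or the gripper's body presses on something with over 40 N, if the wrist force passes 120 N, or if a joint passes its speed limit or range.

### The arm

A 7-joint arm with a two-finger parallel gripper is mounted at the origin on the work surface. World frame = base frame: x ahead of the robot, y to its left, z up, the work surface at z = 0. Lengths are in mm, angles in rad, forces in N, time in s.
With the tool pointing down it reaches from about 400 to 925 mm from the base axis. Payload 4.1 kg.
Tool frame: the origin (TCP) lies midway between the tips of the shut fingers; the grasp point (between the pads) lies 19 mm behind it (r.grip_point_offset is the distance from the TCP to the grasp point, in mm); z points along the fingers, x is the direction in which the jaws open and shut, and the axes are right-handed (so a half turn about z gives the same grasp; the last joint's range is limited). The gripper opens to 85 mm and grips with 20 to 120 N. Pads are 22 mm wide; open, the fingers measure 114 mm over their backs; the gripper's body (76 mm by 85 mm) begins 54 mm behind the grasp point. The pads swing forward as they close: fully open they stand 13 mm farther back than shut.
Start: joints at [1.107, 0.398, 0.045, 1.537, -0.019, 1.207, -0.051], TCP at [231.934, -607.248, 231.347] pointing down, gripper open.
Joint ranges: [-2.82, 2.82], [-0.49, 2.23], [-1.37, 1.46], [0, 2.46], [-1.36, 4.5], [0.23, 2], [-2.94, 2.94]. Speed limits (rad/s): [2.57, 2.57, 3.14, 3.14, 3.14, 3.14, 3.14].

### API

Orientations are given as a unit quaternion [x, y, z, w].
In Python, from bench import get_state, camera, camera_model, sign_off, r gives the robot as it stands.
- The arm moves only by the tool jog_arm, never from a script. Its argument "targets" is a list that holds one entry, the list of rows, each a list of 7 numbers: the shift along the tool's x, y, z in m, then the turn, a rotation vector about the tool's x, y, z in rad, then the closure, from -1 (fully open) to 1 (shut). A call has 1 to 5 rows; each row shifts and turns the commanded pose from where the row before left it, along the tool's axes as they then stand; what a row does not reach is not made up. A row lasts 1/12 s, in which the tool goes at most 41.7 mm and 7.16 degrees, less where a joint would pass 70% of its speed; a pose out of reach is approached as far as the arm can. A call is refused whole if a number of a shift passes 0.0417 or a number of a turn 0.125, either way. A call with a gripper value outside its range is refused whole. The fingers move at their own pace and stop on an object; "newtons" is the grip in N (left out, the last holds). Time passes only in rows, so rows that do not move let the fingers close. It gives the time, the measured TCP pose, the force and the opening at its end, in the units of the state.
- get_state(): the state, without advancing time (a new reading comes with each control period).
- camera(name): name is "side" or "top" or "wrist"; returns (picture, depth): 480x640x3 uint8, red, green, blue; 480x640 float32, mm along the optical axis (not along the pixel's ray), 0 where there is no reading.
- camera_model(name): a dict with "vertical_fov" (degrees; the focal length in pixels is half the picture's height over the tangent of half this angle, whatever the lens; pixels are square), "cx", "cy" (the principal point, pixels), "origin" and "orientation" of the camera in the world. Camera axes: x right, y up, looking along -z (the intrinsics and any distortion apply to the point x, -y, -z); pixel columns grow to the right and rows downward; lengths in mm; the calibration is good to about 2 mm. A picture is of the moment at which its call begins: read the wrist's pose just before it. camera_model takes no time and is no camera call; for the wrist camera it gives the pose at the moment of the call.
- sign_off(): hands the job in, once; it reports no verdict.
The state is a dict: "clock": time; "qpos": joint angles; "qd": joint speeds; "joint_efforts": joint torques, N m; "tool_pos": TCP position; "ee_rot": TCP orientation; "wrist_force": force on the tool from outside, world axes, zero at the start; "wrist_torque": the same for the moment, N m; "gripper_width": finger opening in mm.
Only numpy, scipy, OpenCV 4.12 (cv2) and the standard library are available. Lean on these libraries where they do the work, as an engineer would, in place of code of your own. Each camera call takes 0.05 s, during which the arm holds its last target.

## Working session

There is one attempt and no reset: what is moved stays moved. The work goes in short steps, Python scripts to look and compute and a tool call to move; the robot and the scene stay as the last step left them, time stands still between calls to the robot, and variables do not carry over. Pictures are saved under pics/ and viewed, and the job is handed in when it is done.

Besides the shell and the picture viewer there is one more tool, called after ">>>" as a command line: name --argument value ..., lists and objects as JSON in quotes. jog_arm: Moves the arm, as the interface text tells. Its arguments: {"type":"object","properties":{"targets":{"type":"array"},"newtons":{"type":"number"}},"required":["targets"]}

```bash
ls; mkdir -p pics; python3 - <<'E'
from bench import *
import cv2
print(get_state())
for n in("side","top","wrist"):
    m=camera_model(n);print(n,m)
    p,d=camera(n);cv2.imwrite(f"pics/{n}0.png",p[:,:,::-1]);import numpy as np;np.savez(f"{n}0.npz",p=p,d=d,**{k:m[k] for k in m if k!='x'})
E
```

```text
pics
{'clock': 0.0, 'qpos': array([ 1.10699442,  0.39920157,  0.04500252,  1.53787924, -0.01868235,
        1.20686666, -0.05072464]), 'qd': array([-0.00114959,  0.00083463,  0.00019171,  0.00088552, -0.00226064,
       -0.00109502,  0.00062246]), 'joint_efforts': array([-8.57685172e-04, -4.75120854e+01,  1.36456847e+00, -2.54223472e+01,
        1.15926244e-02,  9.46538552e-03, -9.96320296e-06]), 'tool_pos': array([ 231.70737399, -606.63091542,  230.25696806]), 'ee_rot': array([ 8.23673949e-01, -5.67062863e-01, -8.33844763e-04, -4.89719354e-04]), 'wrist_force': array([ 0.46073799, -0.36096015, -1.14062157]), 'wrist_torque': array([-0.01309203, -0.02564813,  0.02894292]), 'gripper_width': 85.24549965910285}
side {'vertical_fov': 44.9742354058927, 'cx': 330.94452349423915, 'cy': 237.8674298910327, 'origin': array([ 238.24003215, 1189.61214349,  993.99781814]), 'orientation': array([-0.05750751,  0.46796456,  0.87658505, -0.09644015])}
top {'vertical_fov': 46.43979603702735, 'cx': 328.38619844713486, 'cy': 236.3701305965626, 'origin': array([ 375.7356123 ,  -48.59088991, 1572.70476408]), 'orientation': array([ 0.03715461, -0.03815584, -0.70193891,  0.71024323])}
wrist {'vertical_fov': 67.42720151684104, 'cx': 317.82779128244897, 'cy': 238.79762379851044, 'origin': array([ 299.93827617, -581.77144597,  372.55003486]), 'orientation': array([-0.11783552,  0.08220779, -0.56162596,  0.81482081])}
```

View pics/top0.png

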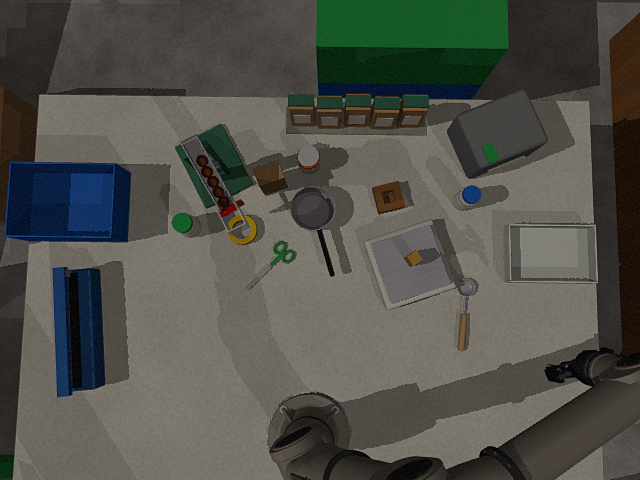

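View pics/side0.png

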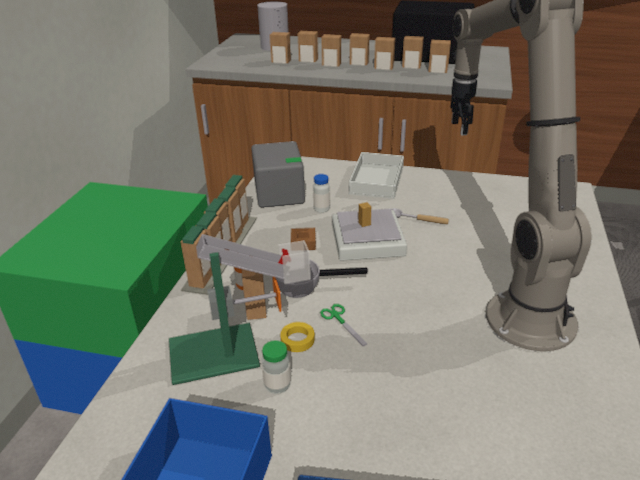

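View pics/wrist0.png

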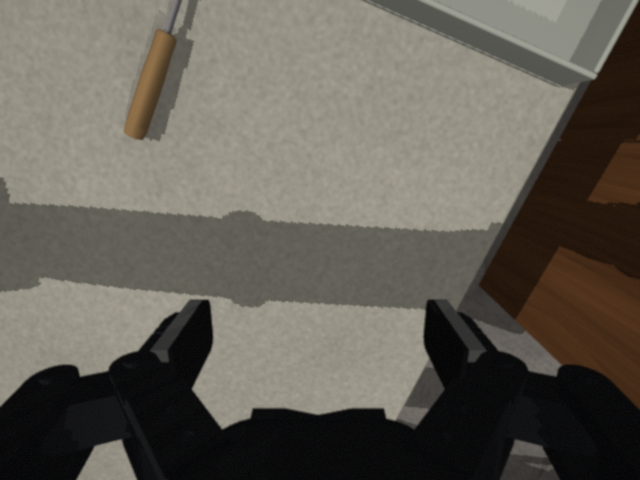

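```bash
cat > h.py <<'E'
import numpy as np, cv2
from scipy.spatial.transform import Rotation as R
def load(n):
    z=np.load(n+'.npz');return z['p'],z['d'],z
def f(m): return 240/np.tan(np.radians(float(m['vertical_fov']))/2)
def ray(m,u,v):
    d=np.stack([(np.asarray(u)-m['cx'])/f(m),-(np.asarray(v)-m['cy'])/f(m),-np.ones_like(np.asarray(u,float))],-1)
    return d@R.from_quat(m['orientation']).as_matrix().T
def pt(m,u,v,depth): return m['origin']+ray(m,u,v)*np.asarray(depth)[...,None]
def plane(m,u,v,z):
    d=ray(m,u,v); return m['origin']+d*((z-m['origin'][2])/d[...,2])[...,None]
def cloud(p,d,m):
    v,u=np.mgrid[:480,:640];return pt(m,u.astype(float),v.astype(float),d)
def proj(m,P):
    q=(np.asarray(P)-m['origin'])@R.from_quat(m['orientation']).as_matrix()
    return m['cx']+f(m)*q[...,0]/-q[...,2], m['cy']-f(m)*q[...,1]/-q[...,2]
def snap(name,tag):
    from bench import camera,camera_model
    m=camera_model(name);p,d=camera(name)
    np.savez(tag+'.npz',p=p,d=d,**m);cv2.imwrite(f'pics/{tag}.png',p[:,:,::-1]);return p,d,m
def rect(P):
    return cv2.minAreaRect(np.asarray(P,np.float32).reshape(-1,2))
def show(tag,box,s,out):
    p=load(tag)[0];u0,v0,u1,v1=box;c=cv2.resize(p[v0:v1,u0:u1],None,fx=s,fy=s,interpolation=cv2.INTER_CUBIC);cv2.imwrite('pics/'+out,c[:,:,::-1])
E
python3 - <<'E'
from h import *
p,d,m=load('top0');C=cloud(p,d,m)
print('dispersion table z',np.median(C[300:380,150:250,2]))
for n,u,v in [('sockettop',378,205),('scale plate',385,260),('weighttop',413,258),('pan floor',313,210),('carton',270,178),('tape',242,243),('jar',181,221),('tin',308,155),('shaker',471,194),('handle',327,255),('handle2',331,270)]:
    print(n,C[v,u].round(0))
hsv=cv2.cvtColor(p,cv2.COLOR_RGB2HSV)
def box(n,u0,v0,u1,v1,zlo,zhi):
    c=C[v0:v1,u0:u1].reshape(-1,3);c=c[(c[:,2]>zlo)&(c[:,2]<zhi)]
    print(n,len(c),rect(c[:,:2]),'mean',c.mean(0).round(1), 'zmed',np.median(c[:,2]))
box('socket',368,178,410,218,22,42)
box('plate',360,215,460,312,50,66)
box('weight',398,245,428,272,110,140)
box('panrim',285,180,340,240,50,66)
box('handle',318,233,340,282,35,70)
box('carton',250,155,295,200,125,155)
box('jar',165,208,197,240,100,120)
box('tin',295,140,322,180,80,100)
box('shaker',455,180,485,212,110,130)
box('tape',222,210,262,250,15,32)
E
```

```text
dispersion table z 0.5731279156104847
sockettop [ 629. -187.   37.]
scale plate [ 475. -204.   54.]
weighttop [ 477. -270.  125.]
pan floor [618.  -5.   7.]
carton [680. 104. 138.]
tape [520. 191.  19.]
jar [568. 339. 109.]
tin [755.   8.  90.]
shaker [ 647. -423.  124.]
handle [487. -47.  55.]
handle2 [446. -58.  58.]
socket 621 ((654.4205932617188, -216.17434692382812), (76.5757827758789, 76.4207763671875), 14.82919692993164) mean [ 654.1 -216.1   33. ] zmed 32.94744055899855
plate 3784 ((465.84228515625, -272.780517578125), (194.82827758789062, 195.25494384765625), 18.841167449951172) mean [ 465.1 -272.3   59. ] zmed 59.07805381685887
weight 144 ((477.6175537109375, -273.6849670410156), (30.14379119873047, 31.548561096191406), 33.97206497192383) mean [ 477.3 -272.7  124.4] zmed 124.44055392235691
panrim 255 ((617.05224609375, 12.355567932128906), (157.16415405273438, 132.70657348632812), 68.20325469970703) mean [607.1 -11.1  57.3] zmed 57.38656721341613
handle 232 ((489.6131286621094, -43.93608856201172), (123.27395629882812, 14.012218475341797), 16.940471649169922) mean [488.9 -44.   54.7] zmed 54.537054811066355
carton 539 ((693.617919921875, 109.10033416748047), (52.96931076049805, 70.00334930419922), 20.763784408569336) mean [692.  108.3 140.4] zmed 140.8845052577824
jar 329 ((564.606689453125, 337.8740539550781), (51.06251525878906, 52.74320983886719), 0.5853384137153625) mean [564.6 337.  110.7] zmed 110.72191844224221
tin 396 ((753.0631713867188, 8.66632080078125), (58.53371810913086, 58.848663330078125), 24.962364196777344) mean [752.1   8.1  90.4] zmed 90.88432370890166
shaker 269 ((647.7916259765625, -425.42047119140625), (46.640350341796875, 46.548622131347656), 60.40878677368164) mean [ 647.  -424.7  121.3] zmed 121.18423177864543
tape 375 ((557.954833984375, 192.4029998779297), (81.0718994140625, 81.50172424316406), 89.93549346923828) mean [556.7 189.   24.4] zmed 24.633079146207592
```

```bash
python3 - <<'E'
from h import *
show('top0',(150,110,350,290),4,'t_z1.png')
show('top0',(340,170,500,290),5,'t_z2.png')
show('side0',(160,210,400,400),3,'s_z1.png')
E
```

```text
(no output)
```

View pics/t_z1.png

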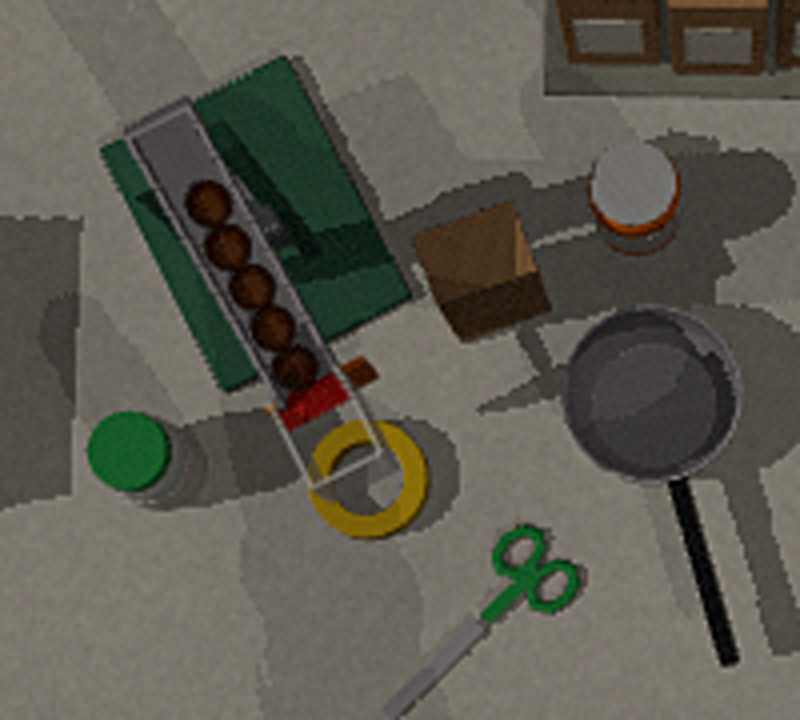

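View pics/s_z1.png

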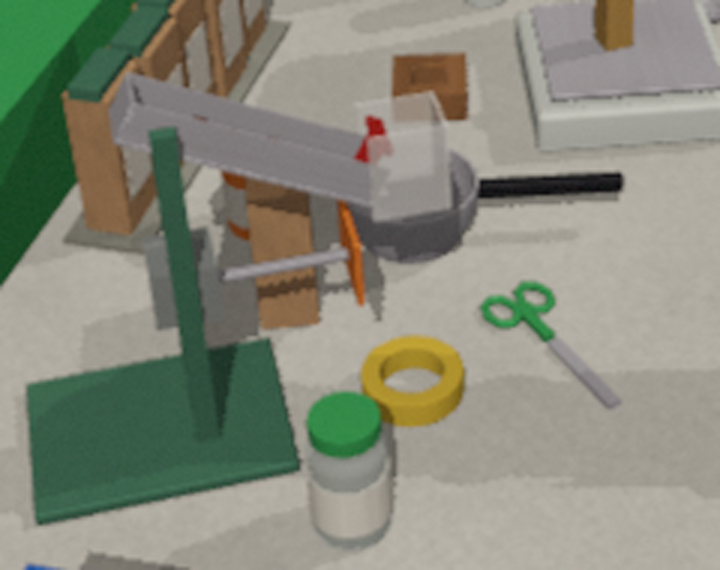

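View pics/t_z2.png

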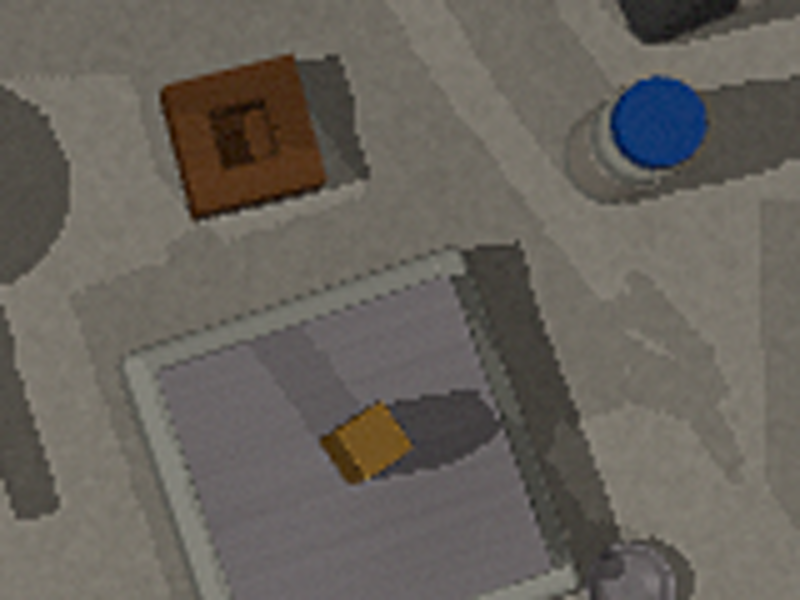

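```bash
python3 - <<'E'
from h import *
p,d,m=load('top0');C=cloud(p,d,m)
def circ(P):
    A=np.c_[2*P,np.ones(len(P))];s=np.linalg.lstsq(A,(P**2).sum(1),rcond=None)[0];return s[:2],np.sqrt(s[2]+s[:2]@s[:2])
# base plate green
hsv=cv2.cvtColor(p,cv2.COLOR_RGB2HSV)
g=(hsv[...,0]>65)&(hsv[...,0]<95)&(hsv[...,1]>80);reg=np.zeros(g.shape,bool);reg[115:215,170:260]=1
z=C[...,2];k=g&reg&(z>5)&(z<20)
print('base',k.sum(),rect(C[k][:,:2]),C[k].mean(0))
# chute points z>190
k=reg&(z>190)&(z<340);print('chute',k.sum(),rect(C[k][:,:2]),C[k][:,2].min(),C[k][:,2].max())
# sugar
br=reg&(z>205)&(hsv[...,0]<14)&(hsv[...,1]>120)&(hsv[...,2]<110)
n,l,st,ce=cv2.connectedComponentsWithStats(br.astype(np.uint8))
for i in range(1,n):
    if st[i,4]>15: print(ce[i],st[i,4],C[l==i].mean(0).round(1))
rd=(hsv[...,1]>200)&((hsv[...,0]<4)|(hsv[...,0]>176))&reg
print('gate',rd.sum(),C[rd].mean(0))
# pan: rim pixels z 52..62 in pan region
v,u=np.nonzero((z>50)&(z<64)); s=(u>280)&(u<345)&(v>182)&(v<238)
P=C[v[s],u[s]][:,:2]
for _ in range(6):
    c,r_=circ(P);e=abs(np.hypot(*(P-c).T)-r_);P=P[e<max(4,1.5*np.median(e))]
print('pan',c,r_,len(P))
# side clouds for dispenser
p2,d2,m2=load('side0');C2=cloud(p2,d2,m2);h2=cv2.cvtColor(p2,cv2.COLOR_RGB2HSV)
o=(h2[...,0]>5)&(h2[...,0]<14)&(h2[...,1]>200);o[:,:270]=0;o[:,288:]=0;o[:270]=0;o[320:]=0
q=C2[o];print('paddle',o.sum(),q.mean(0),q.min(0),q.max(0),rect(q[:,:2]))
w=C2[...,2];
for name,u0,v0,u1,v1,a,b in[('socket',285,225,322,252,26,38),('weight',355,200,375,230,110,132),('plate',330,205,408,250,52,64),('panrim',270,250,322,296,50,64),('handle',320,265,368,278,44,60)]:
    c=C2[v0:v1,u0:u1].reshape(-1,3);c=c[(c[:,2]>a)&(c[:,2]<b)];print(name,len(c),rect(c[:,:2]),c.mean(0).round(1))
E
```

```text
base 1751 ((742.5486450195312, 280.3414611816406), (200.97607421875, 148.60279846191406), 28.57340431213379) [745.41436564 262.70301944  12.91245031]
chute 1875 ((647.2420043945312, 231.27166748046875), (209.49974060058594, 66.65823364257812), 26.539417266845703) 192.40185616344343 330.873709701071
[215.20192308 186.05384615] 520 [632.8 220.7 262.2]
gate 170 [605.94719661 206.98097508 250.45120313]
pan [614.10505051  -5.32649136] 60.47435139457305 147
paddle 94 [589.48396781 234.96020831 173.20535537] [238.24003215 194.56583089 123.7556489 ] [ 610.23541847 1189.61214349  993.99781814] ((419.25146484375, 690.5877685546875), (11.019927978515625, 1061.6214599609375), 20.5319766998291)
socket 300 ((658.974853515625, -211.628173828125), (73.29177856445312, 85.1945571899414), 14.29871654510498) [ 657.  -211.7   33. ]
weight 110 ((480.2626647949219, -266.088134765625), (35.11884689331055, 33.800350189208984), 35.370182037353516) [ 480.3 -263.6  121.3]
plate 1557 ((473.03973388671875, -266.72576904296875), (179.3529510498047, 185.3196258544922), 19.142778396606445) [ 466.5 -256.7   59.2]
panrim 188 ((596.3153686523438, 12.126068115234375), (125.65339660644531, 79.6362075805664), 57.7563362121582) [592.6  22.7  55.8]
handle 283 ((494.46246337890625, -38.42070770263672), (127.59130859375, 22.927452087402344), 15.712577819824219) [493.8 -35.7  52.1]
```

```bash
cat >> h.py <<'E'
def down(ang,tilt=None):
    """tool x at heading ang (deg), tool z down"""
    a=np.radians(ang);x=np.array([np.cos(a),np.sin(a),0]);z=np.array([0,0,-1.]);return R.from_matrix(np.c_[x,np.cross(z,x),z])
def plan(pos,rot,n,grip=-1,start=None,maxr=0.12):
    from bench import get_state
    s=get_state();p0=np.array(s['tool_pos']);r0=R.from_quat(s['ee_rot'])
    if start: p0,r0=start
    pos=np.asarray(pos,float)
    rv=(r0.inv()*rot).as_rotvec();d=(pos-p0)
    print('dist',np.linalg.norm(d).round(1),'rot',np.degrees(np.linalg.norm(rv)).round(1),'per row',(np.linalg.norm(d)/n).round(1),np.degrees(np.linalg.norm(rv)/n).round(2))
    rows=[];p=p0.copy();r=r0
    for i in range(n):
        tp=p0+d*(i+1)/n;tr=r0*R.from_rotvec(rv*(i+1)/n)
        sh=np.round(r.inv().apply(tp-p)/1000,4);tu=np.round((r.inv()*tr).as_rotvec(),4)
        p=p+r.apply(sh*1000);r=r*R.from_rotvec(tu)
        rows.append([float(v) for v in sh]+[float(v) for v in tu]+[grip])
    for i in range(0,n,5): print([[0.0 if v==0 else v for v in q] for q in rows[i:i+5]])
    return p,r
E
python3 - <<'E'
from h import *
p,d,m=load('wrist0')
from bench import *
s=get_state();Rt=R.from_quat(s['ee_rot'])
Rc=R.from_quat(m['orientation'])
print('cam in tool',Rt.inv().apply(m['origin']-s['tool_pos']),'axis',Rt.inv().apply(Rc.apply([0,0,-1])),'right',Rt.inv().apply(Rc.apply([1,0,0])))
np.save('cam_tool.npy',np.r_[Rt.inv().apply(m['origin']-s['tool_pos']),(Rt.inv()*Rc).as_quat()])
E
```

```text
cam in tool [   0.77146218  -72.60234723 -142.05784154] axis [-5.05167802e-04  2.84242559e-01  9.58752268e-01] right [9.99999071e-01 1.35755793e-03 1.24423792e-04]
```

```bash
python3 - <<'E'
from h import *
plan([465,-280,280],down(-56),15)
E
```

```text
dist 404.5 rot 13.1 per row 27.0 0.87
[[-0.0148, -0.0223, -0.0033, 0.0, 0.0001, -0.0152, -1], [-0.0145, -0.0225, -0.0033, 0.0, 0.0001, -0.0153, -1], [-0.0141, -0.0228, -0.0032, 0.0, 0.0001, -0.0152, -1], [-0.0138, -0.0229, -0.0033, 0.0, 0.0001, -0.0152, -1], [-0.0134, -0.0232, -0.0033, 0.0, 0.0001, -0.0153, -1]]
[[-0.013, -0.0233, -0.0033, 0.0, 0.0001, -0.0152, -1], [-0.0127, -0.0236, -0.0033, 0.0, 0.0001, -0.0152, -1], [-0.0124, -0.0237, -0.0033, 0.0, 0.0001, -0.0152, -1], [-0.012, -0.024, -0.0033, 0.0, 0.0001, -0.0153, -1], [-0.0116, -0.0241, -0.0033, 0.0, 0.0001, -0.0152, -1]]
[[-0.0112, -0.0243, -0.0033, 0.0, 0.0001, -0.0152, -1], [-0.0109, -0.0244, -0.0033, 0.0, 0.0001, -0.0153, -1], [-0.0105, -0.0247, -0.0033, 0.0, 0.0001, -0.0152, -1], [-0.0101, -0.0247, -0.0033, 0.0, 0.0001, -0.0152, -1], [-0.0098, -0.025, -0.0032, 0.0, 0.0001, -0.0153, -1]]
```

>>> jog_arm --targets '[[[-0.015, -0.022, -0.003, 0, 0, -0.015, -1], [-0.0145, -0.0225, -0.003, 0, 0, -0.015, -1], [-0.014, -0.023, -0.003, 0, 0, -0.015, -1], [-0.014, -0.023, -0.003, 0, 0, -0.015, -1], [-0.0135, -0.023, -0.0035, 0, 0, -0.015, -1]]]'

```text
clock: 0.57
tool_pos: [309.8, -496.6, 246.5]
ee_rot: [0.845, -0.536, -0.0, -0.0]
wrist_force: [0.8, -0.0, -0.2]
gripper_width: 85.4
```

>>> jog_arm --targets '[[[-0.013, -0.023, -0.0035, 0, 0, -0.015, -1], [-0.013, -0.0235, -0.0035, 0, 0, -0.015, -1], [-0.012, -0.024, -0.0035, 0, 0, -0.015, -1], [-0.012, -0.024, -0.0035, 0, 0, -0.015, -1], [-0.0115, -0.024, -0.0035, 0, 0, -0.015, -1]]]'

```text
clock: 0.98
tool_pos: [387.7, -388.1, 264.3]
ee_rot: [0.864, -0.503, -0.0, 0.0]
wrist_force: [0.6, -0.5, 0.4]
gripper_width: 85.0
```

>>> jog_arm --targets '[[[-0.011, -0.024, -0.0035, 0, 0, -0.015, -1], [-0.011, -0.0245, -0.0035, 0, 0, -0.015, -1], [-0.0105, -0.0245, -0.0035, 0, 0, -0.015, -1], [-0.01, -0.025, -0.0035, 0, 0, -0.015, -1], [-0.01, -0.025, -0.0035, 0, 0, -0.015, -1]]]'

```text
clock: 1.4
tool_pos: [465.6, -279.6, 281.8]
ee_rot: [0.882, -0.471, -0.0, 0.0]
wrist_force: [0.3, -0.1, 0.0]
gripper_width: 85.2
```

>>> jog_arm --targets '[[[0, 0, 0, 0, 0, 0, -1], [0, 0, 0, 0, 0, 0, -1]]]'

```text
clock: 1.57
tool_pos: [466.2, -279.1, 281.8]
ee_rot: [0.883, -0.469, 0.0, -0.0]
wrist_force: [-0.2, -0.3, 0.5]
gripper_width: 85.1
```

```bash
python3 - <<'E'
from h import *
from bench import *
p,d,m=snap('wrist','w1');s=get_state();print(s['clock'],s['tool_pos'],s['qpos'],s['qd'].round(3),s['wrist_force'])
E
```

```text
1.6167 [ 464.99671643 -280.80241903  281.57326715] [ 0.64348215  0.17736007 -0.20649762  1.71858946  0.03894589  1.250044
 -0.55230269] [0.023 0.001 0.031 0.005 0.005 0.    0.001] [-0.86368186  0.00980573 -0.86911443]
```

View pics/w1.png

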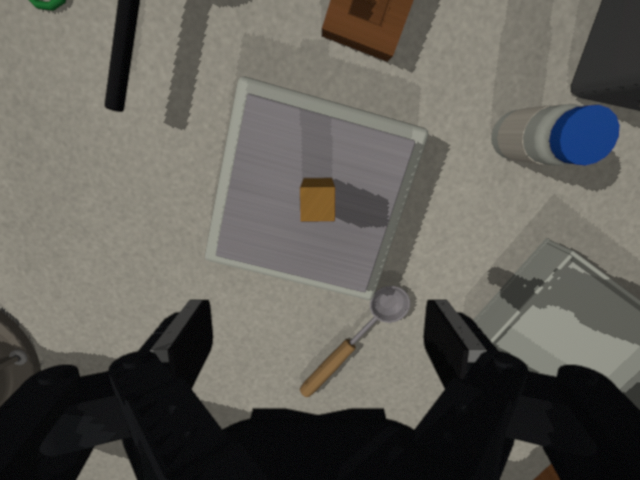

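```bash
cat >> h.py <<'E'
def hrect(C,box,zlo,zhi,mask=None):
    u0,v0,u1,v1=box;k=np.zeros(C.shape[:2],bool);k[v0:v1,u0:u1]=1;k&=(C[...,2]>zlo)&(C[...,2]<zhi)
    if mask is not None:k&=mask
    n,l,st,_=cv2.connectedComponentsWithStats(k.astype(np.uint8));i=1+st[1:,4].argmax();k=l==i
    return rect(C[k][:,:2]),np.median(C[k][:,2]),k
E
python3 - <<'E'
from h import *
p,d,m=load('w1');C=cloud(p,d,m)
print(hrect(C,(290,170,345,230),110,140)[:2])
print(hrect(C,(205,70,430,300),30,70)[:2])
print(hrect(C,(305,0,420,70),25,45)[:2], C[5,420:425])
h=cv2.cvtColor(p,cv2.COLOR_RGB2HSV);k=(h[...,0]>12)&(h[...,0]<24)&(h[...,1]>180)&(h[...,2]>120);k[:170]=0;k[230:]=0;k[:,:290]=0;k[:,345:]=0
v,u=np.nonzero(k);P=plane(m,u.astype(float),v.astype(float),124.);print(len(u),rect(P[:,:2]),u.min(),u.max(),v.min(),v.max())
E
```

```text
(((478.123291015625, -270.8223571777344), (29.792993545532227, 29.563060760498047), 34.58161926269531), np.float64(123.44171652869363))
(((467.023193359375, -270.302734375), (198.89151000976562, 200.44837951660156), 19.00798225402832), np.float64(57.23790610352481))
(((642.7528686523438, -217.28419494628906), (50.782676696777344, 75.26859283447266), 14.923698425292969), np.float64(31.344742465100808)) [[ 689.12797552 -256.42226921    1.76607152]
 [ 690.09826431 -257.31757263    0.73808974]
 [ 692.16972207 -258.34315372   -3.12465548]
 [ 691.86784355 -259.09916305   -0.85655064]
 [ 692.46605633 -259.95873635   -0.91107796]]Traceback (most recent call last):
  File "<stdin>", line 7, in <module>
    return umr_minimum(a, axis, None, out, keepdims, initial, where)
ValueError: zero-size array to reduction operation minimum which has no identity
```

```bash
python3 - <<'E'
from h import *
plan([478.1,-271,90],down(-55.4),8)
E
```

```text
dist 192.3 rot 0.8 per row 24.0 0.09
[[-0.0001, -0.0021, 0.0239, 0.0001, 0.0, -0.0017, -1], [-0.0001, -0.002, 0.024, 0.0001, 0.0, -0.0016, -1], [-0.0001, -0.0021, 0.0239, 0.0001, 0.0, -0.0017, -1], [-0.0001, -0.002, 0.024, 0.0002, 0.0, -0.0016, -1], [-0.0001, -0.0021, 0.0239, 0.0001, 0.0, -0.0017, -1]]
[[-0.0001, -0.002, 0.024, 0.0001, 0.0, -0.0016, -1], [-0.0001, -0.0021, 0.0239, 0.0001, 0.0, -0.0017, -1], [0.0, -0.002, 0.024, 0.0001, 0.0, -0.0016, -1]]
```

>>> jog_arm --targets '[[[0, -0.004, 0.024, 0, 0, -0.005, -1], [0, -0.004, 0.024, 0, 0, -0.005, -1], [0, -0.004, 0.024, 0, 0, -0.003, -1], [0, -0.0025, 0.024, 0, 0, 0, -1], [0, 0, 0.024, 0, 0, 0, -1]]]'

```text
clock: 2.03
tool_pos: [476.3, -274.0, 160.5]
ee_rot: [0.885, -0.466, -0.0, 0.0]
wrist_force: [-0.5, -0.2, -0.2]
gripper_width: 85.3
```

>>> jog_arm --targets '[[[0, -0.001, 0.024, 0, 0, 0, -1], [0, -0.001, 0.024, 0, 0, 0, -1], [0, 0, 0.024, 0, 0, 0, -1], [0, 0, 0, 0, 0, 0, -1]]]'

```text
clock: 2.37
tool_pos: [474.0, -271.5, 85.0]
ee_rot: [0.885, -0.466, -0.005, 0.001]
wrist_force: [-0.5, 0.2, -0.8]
gripper_width: 85.5
```

```bash
python3 - <<'E'
from h import *
from bench import *
p,d,m=snap('wrist','w2');s=get_state();print(s['clock'],s['tool_pos'],R.from_quat(s['ee_rot']).as_matrix()[:,0],s['qpos'])
E
```

```text
2.4167 [ 475.65282269 -272.1068176    87.36625151] [ 0.56496742 -0.82509683 -0.00519975] [ 0.60867515  0.38210343 -0.20526981  1.91736839  0.10138049  0.85844868
 -0.61943372]
```

View pics/w2.png

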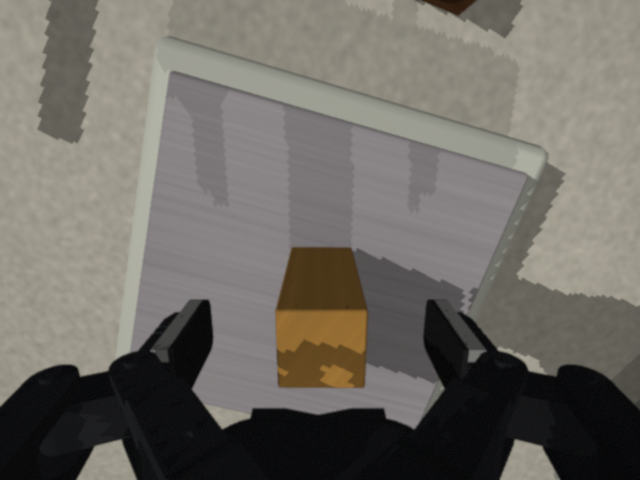

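>>> jog_arm --targets '[[[0, -0.001, 0, 0, 0, 0, 0], [0, 0, 0, 0, 0, 0, 1], [0, 0, 0, 0, 0, 0, 1], [0, 0, 0, 0, 0, 0, 1], [0, 0, 0, 0, 0, 0, 1]]]' --newtons 60

```text
clock: 2.83
tool_pos: [480.1, -271.1, 91.0]
ee_rot: [0.885, -0.465, 0.001, 0.0]
wrist_force: [-0.0, 1.5, 3.4]
gripper_width: 29.6
```

>>> jog_arm --targets '[[[0, 0, 0, 0, 0, 0, 1], [0, 0, 0, 0, 0, 0, 1]]]'

```text
clock: 3.0
tool_pos: [480.1, -271.1, 91.0]
ee_rot: [0.885, -0.465, 0.001, 0.0]
wrist_force: [-0.9, 0.9, 5.5]
gripper_width: 28.9
```

```bash
python3 - <<'E'
from h import *
plan([538,-247,180],down(-75.1),6,1)
E
```

```text
dist 108.8 rot 19.6 per row 18.1 3.27
[[0.0022, -0.0102, -0.0148, -0.0001, -0.0002, 0.0571, 1], [0.0016, -0.0104, -0.0148, -0.0001, -0.0002, 0.0572, 1], [0.001, -0.0104, -0.0149, -0.0001, -0.0002, 0.0571, 1], [0.0003, -0.0104, -0.0148, -0.0001, -0.0002, 0.0572, 1], [-0.0002, -0.0105, -0.0148, -0.0001, -0.0002, 0.0571, 1]]
[[-0.0008, -0.0104, -0.0149, -0.0001, -0.0001, 0.0572, 1]]
```

>>> jog_arm --targets '[[[0, 0, -0.02, 0, 0, 0, 1], [0, 0, -0.02, 0, 0, 0, 1], [0.002, -0.012, -0.02, 0, 0, 0.07, 1], [0.002, -0.012, -0.015, 0, 0, 0.07, 1], [0.0, -0.012, -0.01, 0, 0, 0.07, 1]]]'

```text
clock: 3.42
tool_pos: [513.3, -256.4, 176.0]
ee_rot: [0.83, -0.557, 0.001, 0.0]
wrist_force: [0.3, 0.3, -3.5]
gripper_width: 29.0
```

>>> jog_arm --targets '[[[0.0, -0.012, -0.004, 0, 0, 0.07, 1], [0, -0.012, 0, 0, 0, 0.062, 1], [0, 0, 0, 0, 0, 0, 1], [0, 0, 0, 0, 0, 0, 1]]]'

```text
clock: 3.75
tool_pos: [534.6, -247.0, 177.8]
ee_rot: [0.794, -0.608, -0.001, 0.0]
wrist_force: [-0.7, -0.1, -4.5]
gripper_width: 29.3
```

```bash
python3 - <<'E'
from h import *
from bench import *
p,d,m=snap('wrist','w3');s=get_state();print(s['clock'],s['tool_pos'],R.from_quat(s['ee_rot']).as_matrix().round(3),s['gripper_width'],s['wrist_force'])
C=cloud(p,d,m);print(hrect(C,(200,0,480,300),25,42)[:2])
E
```

```text
3.8 [ 533.81176087 -247.69084153  177.66191755] [[ 0.259 -0.966 -0.003]
 [-0.966 -0.259  0.   ]
 [-0.001  0.003 -1.   ]] 28.719370687011885 [-0.89993916  0.57840645 -4.25755208]
(((654.5717163085938, -214.1298828125), (74.0181884765625, 75.27714538574219), 14.747122764587402), np.float64(31.433156272530027))
```

View pics/w3.png

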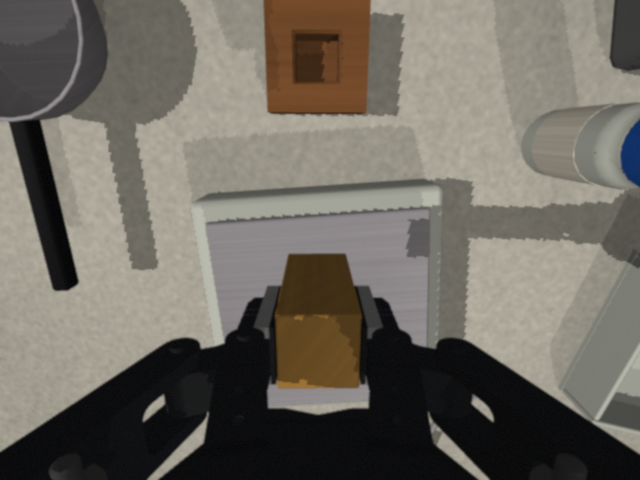

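```bash
python3 - <<'E'
from h import *
p,d,m=load('w3');C=cloud(p,d,m)
r,z,k=hrect(C,(255,0,385,120),24,42)
print(r,z)
v,u=np.nonzero(k);print('rows',v.min(),v.max())
# hole: non-top pixels inside block
cs,hi=cv2.findContours(k.astype(np.uint8),cv2.RETR_CCOMP,cv2.CHAIN_APPROX_NONE)
for c,h in zip(cs,hi[0]):
    if h[3]>=0 and len(c)>40:
        c=c[:,0].astype(float);P=plane(m,c[:,0],c[:,1],32.);print('hole',rect(P[:,:2]),len(c))
    elif len(c)>40:
        c=c[:,0].astype(float);P=plane(m,c[:,0],c[:,1],32.);print('block',rect(P[:,:2]),len(c),c.min(0),c.max(0))
r,z,k=hrect(C,(265,290,372,395),200,225);print('weight',r,z)
v,u=np.nonzero(k);P=plane(m,u.astype(float),v.astype(float),z);print(rect(P[:,:2]),u.min(),u.max(),v.min(),v.max())
print(np.linalg.norm(C[35,292]-C[35,340]))
# red-channel profiles
print(p[55,280:350,0]);print(p[15:95,315,0])
E
python3 - <<'E'
import sys;sys.path.insert(0,'.')
import os;os.chdir('.')
from h import *
show('w3',(250,0,390,120),5,'w3z.png');show('w3',(250,230,390,400),4,'w3y.png')
E
```

```text
((654.5555419921875, -214.13534545898438), (74.09552764892578, 75.2593765258789), 14.784233093261719) 31.42757627052896
rows 0 112
block ((654.0890502929688, -214.2316131591797), (73.85576629638672, 74.85233306884766), 14.841236114501953) 427 [263.   0.] [370. 112.]
hole ((653.9721069335938, -214.26040649414062), (31.85089874267578, 32.45701599121094), 14.483137130737305) 178
weight ((533.7610473632812, -247.9048309326172), (31.787355422973633, 38.93951416015625), 14.663191795349121) 210.34520547968162
((536.05908203125, -247.2203826904297), (35.086429595947266, 37.167240142822266), 15.069253921508789) 265 371 300 388
34.52443275015394
[112 114 114 114 114 114 114 114 113 114 113 108  92  77  70  59  54  56
  60  61  64  65  64  60  59  59  60  60  61  64  65  63  60  60  60  60
  59  59  60  61  61  59  64  79  93  99 100 100  99  99  99 100 100  98
 100 100  97  90  89  99 104 106 110 112 112 112 111 111 111 112]
[110 110 109 108 107 107 107 108 109 109 109 109 108 106 100  93  91  89
  75  59  51  50  49  51  51  57  65  72  74  74  74  73  71  71  71  72
  71  69  64  60  60  59  60  59  60  62  62  63  62  63  61  61  61  61
  61  61  61  63  62  62  63  61  61  62  61  63  71  83  95 110 114 116
 116 117 117 118 120 119 119 119]
```

View pics/w3z.png

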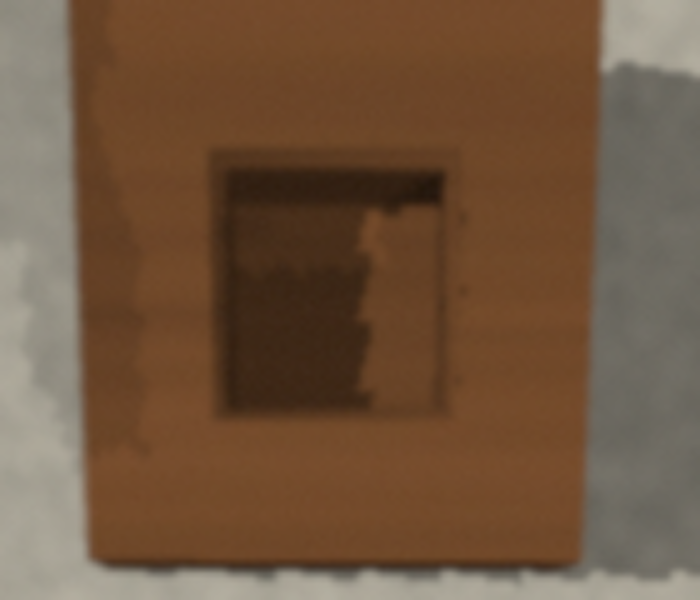

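View pics/w3y.png

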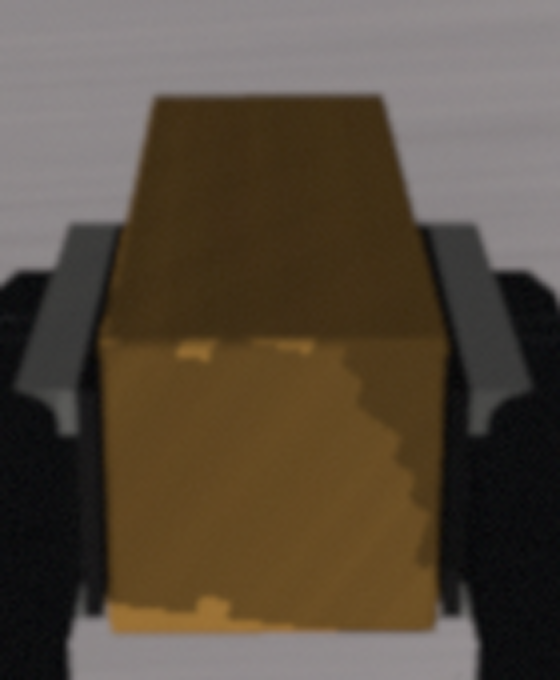

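```bash
python3 - <<'E'
from h import *
p,d,m=load('w3')
def q(pts,z):
    a=np.array(pts,float);P=plane(m,a[:,0],a[:,1],z);e=np.roll(P,-1,0)-P
    print(P[:,:2].mean(0).round(2),np.linalg.norm(e,axis=1).round(1),np.degrees(np.arctan2(e[:,1],e[:,0])).round(1))
q([(292,29.7),(342,29.7),(340.5,83),(293,83)],32)      # mouth incl chamfer
for z in(209.5,210.5,211.5):q([(275.3,315),(361.5,315),(358.5,387.5),(278,387.5)],z)
a=np.array([(288.75,254.2),(345.75,254.2)]);P=plane(m,a[:,0],a[:,1],144.5);print(P,np.linalg.norm(P[0]-P[1]),P.mean(0))
E
```

```text
[ 655.06 -214.48] [35.6 35.1 35.1 35.1] [ -75.  -165.7  105.    15.1]
[ 532.99 -248.36] [29.5 29.5 29.4 29.5] [ -74.9 -165.1  105.1   15. ]
[ 533.65 -248.18] [29.2 29.2 29.1 29.2] [ -74.9 -165.1  105.1   15. ]
[ 534.3 -248. ] [28.9 29.  28.9 29. ] [ -74.9 -165.1  105.1   15. ]
[[ 542.77920795 -229.96615421  144.5       ]
 [ 550.41149948 -258.3293157   144.5       ]] 29.372109276047933 [ 546.59535371 -244.14773496  144.5       ]
```

>>> jog_arm --targets '[[[0, -0.025, 0, 0, 0, 0, 1], [0, -0.025, 0.01, 0, 0, 0, 1], [-0.0005, -0.025, 0.02, 0, 0, 0, 1], [-0.0005, -0.025, 0.02, 0, 0, 0, 1], [-0.0005, -0.0258, 0.02, 0, 0, 0, 1]]]'

```text
clock: 4.22
tool_pos: [655.7, -214.9, 107.4]
ee_rot: [0.793, -0.609, -0.001, 0.001]
wrist_force: [-0.1, -0.8, -3.7]
gripper_width: 29.1
```

>>> jog_arm --targets '[[[0, 0, 0.02, 0, 0, 0, 1], [0, 0, 0.012, 0, 0, 0, 1], [0, 0, 0, 0, 0, 0, 1], [0, 0, 0, 0, 0, 0, 1]]]'

```text
clock: 4.55
tool_pos: [654.2, -215.4, 75.9]
ee_rot: [0.793, -0.61, -0.001, 0.001]
wrist_force: [-0.4, -1.0, -3.9]
gripper_width: 28.8
```

```bash
python3 - <<'E'
from h import *
from bench import *
p,d,m=snap('wrist','w4');s=get_state();print(s['clock'],s['tool_pos'],R.from_quat(s['ee_rot']).as_matrix().round(3),s['gripper_width'],s['wrist_force'])
show('w4',(150,100,490,400),2,'w4z.png')
E
```

```text
4.6 [ 655.45120223 -215.57980339   77.42711016] [[ 0.256 -0.967 -0.   ]
 [-0.967 -0.256 -0.001]
 [ 0.001  0.001 -1.   ]] 29.203275757743064 [ 0.14366671 -0.21191393 -2.86290021]
```

View pics/w4z.png

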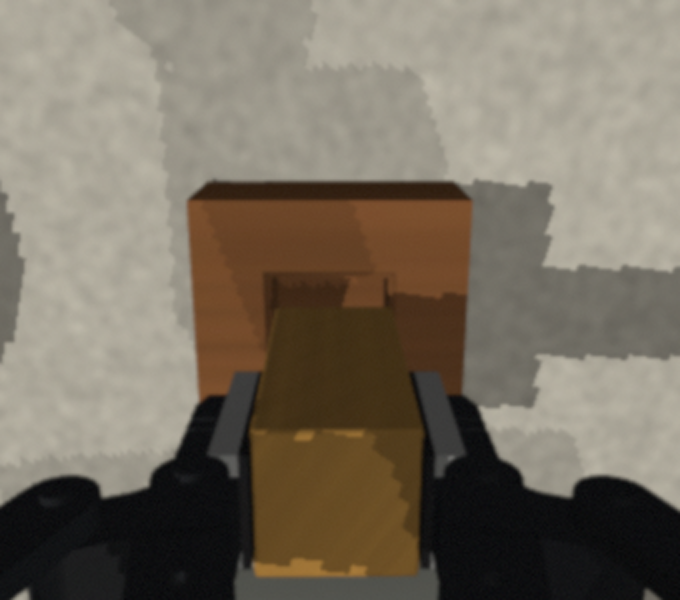

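```bash
python3 - <<'E'
from h import *
p,d,m=load('w4')
T=R.from_euler('z',14.9,degrees=True).as_matrix()
def q(pts,z,n):
    a=np.array(pts,float)/2+[150,100];P=plane(m,a[:,0],a[:,1],z)@T;print(n,P.round(1)[:,:2].tolist(),'mid y',P[:,1].mean().round(2),'x',P[:,0].mean().round(2),'len',np.ptp(P[:,1]).round(1))
q([(264,272),(395,272)],32,'mouth far +18')
q([(189,199),(471,199)],32,'block far +37.5')
for z in(42,44): q([(273,309),(389,309)],z,'foot far +15(chamfer?)')
q([(252,430),(422,430)],109,'top far +15')
q([(256,577),(420,577)],109,'top near -15')
E
```

```text
mouth far +18 [[595.8, -357.8], [595.7, -393.1]] mid y -375.44 x 595.71 len 35.2
block far +37.5 [[615.6, -338.8], [615.5, -412.5]] mid y -375.66 x 615.57 len 73.6
foot far +15(chamfer?) [[588.7, -360.9], [588.6, -390.9]] mid y -375.88 x 588.67 len 30.0
foot far +15(chamfer?) [[589.4, -361.1], [589.3, -390.7]] mid y -375.89 x 589.37 len 29.6
top far +15 [[590.5, -363.0], [590.4, -391.7]] mid y -377.32 x 590.43 len 28.7
top near -15 [[560.9, -362.7], [560.8, -392.3]] mid y -377.46 x 560.85 len 29.6
```

>>> jog_arm --targets '[[[-0.0003, -0.003, 0.002, 0, 0, 0, 1], [0, 0, 0, 0, 0, 0, 1], [0, 0, 0, 0, 0, 0, 1]]]'

```text
clock: 4.85
tool_pos: [659.9, -213.0, 76.2]
ee_rot: [0.793, -0.609, 0.001, -0.0]
wrist_force: [-1.2, 0.1, -4.3]
gripper_width: 29.5
```

```bash
python3 - <<'E'
from h import *
from bench import *
p,d,m=snap('wrist','w5');s=get_state();print(s['clock'],s['tool_pos'],s['wrist_force'])
show('w5',(230,170,410,400),3,'w5z.png')
p,d,m=snap('side','s5');show('s5',(240,170,380,280),5,'s5z.png')
E
```

```text
4.9 [ 659.65252814 -212.96068612   75.90665173] [-0.02436746 -0.00731177 -4.70003857]
```

View pics/w5z.png

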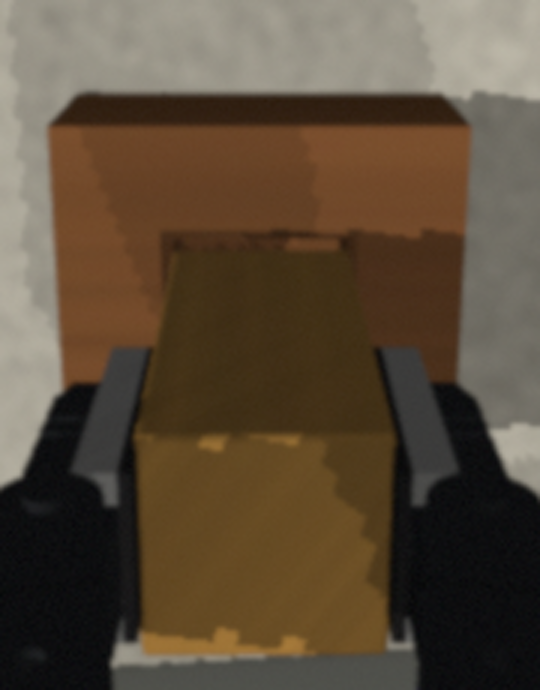

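View pics/s5z.png

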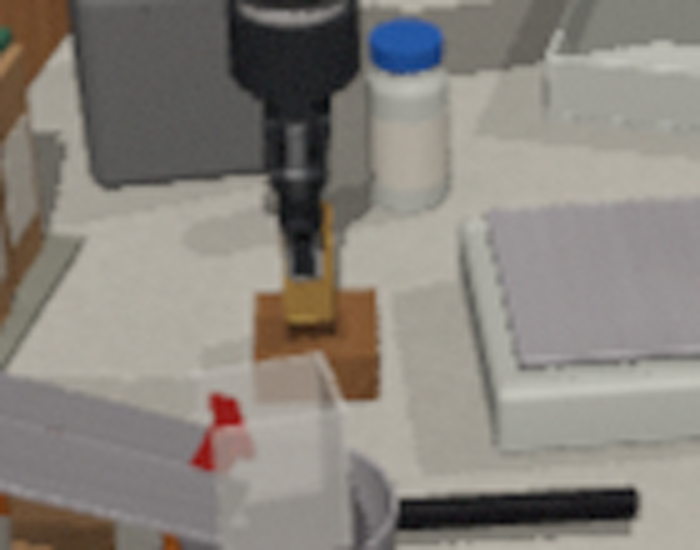

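```bash
python3 - <<'E'
from h import *
p,d,m=load('w5')
T=R.from_euler('z',14.9,degrees=True).as_matrix()
def q(pts,z,n):
    a=np.array(pts,float)/3+[230,170];P=plane(m,a[:,0],a[:,1],z)@T;print(n,'mid y',P[:,1].mean().round(2),'x',P[:,0].mean().round(2),'len',np.ptp(P[:,1]).round(1))
q([(161,232),(356,232)],32,'mouth far +18')
q([(50,126),(470,126)],32,'block far +37.5')
for z in(42,44): q([(170,250),(353,250)],z,'foot far +15(chamfer?)')
for z in (107,109):
  q([(135,434),(394,434)],z,'top far +15')
  q([(142,655),(389,655)],z,'top near -15')
E
```

```text
mouth far +18 mid y -375.34 x 595.57 len 35.4
block far +37.5 mid y -375.65 x 615.18 len 74.0
foot far +15(chamfer?) mid y -375.89 x 595.51 len 31.6
foot far +15(chamfer?) mid y -375.89 x 596.19 len 31.2
top far +15 mid y -376.27 x 595.25 len 29.7
top near -15 mid y -376.38 x 565.1 len 30.3
top far +15 mid y -376.26 x 596.33 len 29.2
top near -15 mid y -376.37 x 566.72 len 29.8
```

>>> jog_arm --targets '[[[-0.0005, 0.003, 0, 0, 0, 0, 1], [0, 0, 0, 0, 0, 0, 1], [0, 0, 0, 0, 0, 0, 1], [0, 0, 0, 0, 0, 0, 1]]]'

```text
clock: 5.28
tool_pos: [656.1, -213.1, 74.8]
ee_rot: [0.793, -0.609, 0.0, 0.0]
wrist_force: [-1.1, -0.2, -3.8]
gripper_width: 29.6
```

```bash
python3 - <<'E'
from h import *
from bench import *
p,d,m=snap('wrist','w6');s=get_state();print(s['clock'],s['tool_pos'],s['wrist_force'])
show('w6',(230,170,410,400),3,'w6z.png')
E
```

```text
5.3333 [ 656.1844621  -213.05849222   74.81249449] [-0.09402345  0.33167829 -3.43773238]
```

View pics/w6z.png

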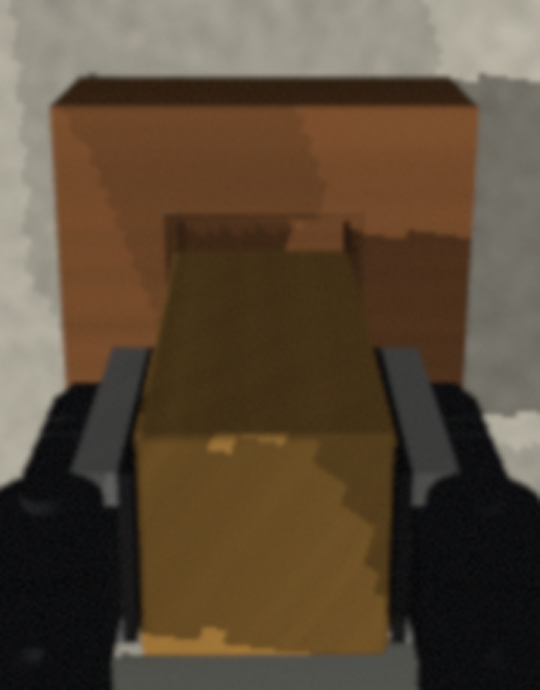

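```bash
python3 - <<'E'
from h import *
p,d,m=load('w6')
T=R.from_euler('z',14.9,degrees=True).as_matrix()
def q(pts,z,n):
    a=np.array(pts,float)/3+[230,170];P=plane(m,a[:,0],a[:,1],z)@T;print(n,'mid y',P[:,1].mean().round(2),'x',P[:,0].mean().round(2),'len',np.ptp(P[:,1]).round(1))
q([(165,214),(364,214)],32,'mouth far +18')
q([(53,106),(477,106)],32,'block far +37.5')
for z in(40,42): q([(172,250),(355,250)],z,'foot far +15(chamfer?)')
for z in (107,109):
  q([(135,434),(394,434)],z,'top far +15')
  q([(142,655),(389,655)],z,'top near -15')
E
```

```text
mouth far +18 mid y -375.55 x 595.68 len 35.7
block far +37.5 mid y -375.65 x 615.33 len 73.8
foot far +15(chamfer?) mid y -375.37 x 591.6 len 31.7
foot far +15(chamfer?) mid y -375.37 x 592.28 len 31.3
top far +15 mid y -375.46 x 592.4 len 29.4
top near -15 mid y -375.57 x 562.57 len 30.0
top far +15 mid y -375.45 x 593.48 len 28.9
top near -15 mid y -375.56 x 564.2 len 29.4
```

>>> jog_arm --targets '[[[0, 0, 0.004, 0, 0, 0, 1], [0, 0, 0.004, 0, 0, 0, 1], [0, 0, 0.003, 0, 0, 0, 1], [0, 0, 0.003, 0, 0, 0, 1], [0, 0, 0, 0, 0, 0, 1]]]'

```text
clock: 5.75
tool_pos: [655.5, -212.9, 59.6]
ee_rot: [0.793, -0.609, -0.001, 0.0]
wrist_force: [-0.3, -0.0, -5.0]
gripper_width: 28.9
```

>>> jog_arm --targets '[[[0, 0, 0.003, 0, 0, 0, 1], [0, 0, 0.003, 0, 0, 0, 1], [0, 0, 0.003, 0, 0, 0, 1], [0, 0, 0.002, 0, 0, 0, 1], [0, 0, 0, 0, 0, 0, 1]]]'

```text
clock: 6.17
tool_pos: [655.7, -212.9, 49.1]
ee_rot: [0.793, -0.609, -0.001, 0.0]
wrist_force: [-0.2, 0.0, -4.3]
gripper_width: 29.4
```

>>> jog_arm --targets '[[[0, 0, 0.003, 0, 0, 0, 1], [0, 0, 0.003, 0, 0, 0, 1], [0, 0, 0.001, 0, 0, 0, 1], [0, 0, 0.001, 0, 0, 0, 1], [0, 0, 0, 0, 0, 0, 1]]]'

```text
clock: 6.58
tool_pos: [656.1, -213.0, 41.5]
ee_rot: [0.793, -0.609, -0.0, 0.0]
wrist_force: [0.5, 0.6, -4.6]
gripper_width: 29.2
```

>>> jog_arm --targets '[[[0, 0, 0.002, 0, 0, 0, 1], [0, 0, 0.001, 0, 0, 0, 1], [0, 0, 0, 0, 0, 0, 1]]]'

```text
clock: 6.83
tool_pos: [656.5, -213.0, 41.1]
ee_rot: [0.793, -0.609, 0.0, 0.0]
wrist_force: [-4.2, 2.1, 6.2]
gripper_width: 28.9
```

>>> jog_arm --targets '[[[0, 0, -0.001, 0, 0, 0, -1], [0, 0, 0, 0, 0, 0, -1], [0, 0, 0, 0, 0, 0, -1], [0, 0, -0.02, 0, 0, 0, -1], [0, 0, -0.04, 0, 0, 0, -1]]]'

```text
clock: 7.25
tool_pos: [652.1, -212.0, 94.8]
ee_rot: [0.793, -0.609, -0.005, 0.002]
wrist_force: [0.5, -0.2, -0.1]
gripper_width: 85.0
```

>>> jog_arm --targets '[[[0, 0.02, -0.04, 0, 0, 0, -1], [0, 0.04, -0.04, 0, 0, 0, -1], [0, 0.04, -0.04, 0, 0, 0, -1], [0, 0, 0, 0, 0, 0, -1]]]'

```text
clock: 7.58
tool_pos: [579.9, -238.2, 203.3]
ee_rot: [0.791, -0.611, 0.005, 0.001]
wrist_force: [0.6, -0.6, 0.7]
gripper_width: 85.1
```

```bash
python3 - <<'E'
from h import *
from bench import *
p,d,m=snap('wrist','w7');s=get_state();print(s['clock'],s['tool_pos'],R.from_quat(s['ee_rot']).as_matrix().round(3),s['qpos'].round(2))
C=cloud(p,d,m);print(hrect(C,(250,50,400,300),66,84)[:2]);print(hrect(C,(200,0,450,300),25,40)[:2])
E
```

```text
7.6333 [ 581.22193776 -236.28996924  200.48992939] [[ 0.254 -0.967  0.007]
 [-0.967 -0.254 -0.005]
 [ 0.006 -0.005 -1.   ]] [ 0.45  0.38 -0.18  1.63  0.08  1.13 -1.06]
(((655.2365112304688, -213.515380859375), (29.724266052246094, 30.006391525268555), 14.83924674987793), np.float64(73.4660071409225))
(((655.1373291015625, -213.83645629882812), (75.15620422363281, 75.27177429199219), 14.680594444274902), np.float64(31.501294767184902))
```

View pics/w7.png

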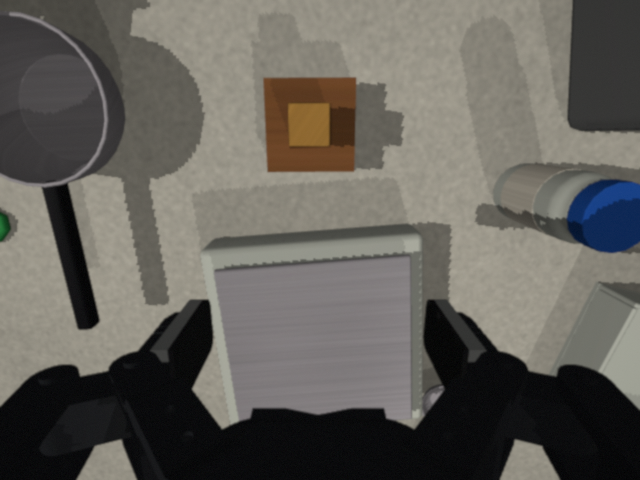

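```bash
python3 - <<'E'
from h import *
def circ(P):
    A=np.c_[2*P,np.ones(len(P))];s=np.linalg.lstsq(A,(P**2).sum(1),rcond=None)[0];return s[:2],np.sqrt(s[2]+s[:2]@s[:2])
for t,b in (('w7',(35,190,110,340)),('w3',(0,120,90,300))):
    p,d,m=load(t);C=cloud(p,d,m)
    r,z,k=hrect(C,b,45,65);print(t,r,z,k.sum())
    P=C[k];print(P.mean(0).round(1));vx=cv2.fitLine(P[:,:2].astype(np.float32),cv2.DIST_HUBER,0,.01,.01).ravel();print(vx,np.degrees(np.arctan2(vx[1],vx[0])))
p,d,m=load('w7');C=cloud(p,d,m)
k=(C[...,2]>53)&(C[...,2]<63);k[:,140:]=0;k[188:]=0
P=C[k][:,:2]
for _ in range(8):
    c,r_=circ(P);e=abs(np.hypot(*(P-c).T)-r_);P=P[e<max(3,2*np.median(e))]
print('pan',c,r_,len(P))
E
```

```text
w7 ((492.9906005859375, -41.04399871826172), (127.32027435302734, 15.492714881896973), 16.75813865661621) 52.934600314515365 2980
[497.3 -41.7  52. ]
[ 9.5747781e-01  2.8850687e-01  4.9749673e+02 -4.2730053e+01] 16.768583
w3 ((494.81549072265625, -40.77974319458008), (131.46939086914062, 15.884745597839355), 16.95869255065918) 52.891269520966716 4213
[500.1 -41.1  52. ]
[ 9.5693111e-01  2.9031503e-01  5.0005786e+02 -4.2300713e+01] 16.876818
pan [615.95700093  -4.43597845] 59.777477597512984 1722
```

```bash
python3 - <<'E'
from h import *
plan([477.5,-45.7,130],down(-73.2),10)
E
```

```text
dist 228.1 rot 2.2 per row 22.8 0.22
[[-0.0211, 0.0052, 0.0069, -0.0005, -0.0006, -0.0037, -1], [-0.0211, 0.0052, 0.0069, -0.0005, -0.0006, -0.0036, -1], [-0.0212, 0.0051, 0.0069, -0.0005, -0.0007, -0.0037, -1], [-0.0211, 0.005, 0.007, -0.0005, -0.0006, -0.0037, -1], [-0.0212, 0.0049, 0.0069, -0.0005, -0.0006, -0.0037, -1]]
[[-0.0212, 0.0048, 0.007, -0.0005, -0.0006, -0.0036, -1], [-0.0212, 0.0047, 0.007, -0.0005, -0.0006, -0.0037, -1], [-0.0212, 0.0047, 0.007, -0.0005, -0.0006, -0.0037, -1], [-0.0212, 0.0046, 0.007, -0.0005, -0.0007, -0.0037, -1], [-0.0212, 0.0045, 0.007, -0.0005, -0.0006, -0.0036, -1]]
```

>>> jog_arm --targets '[[[-0.021, 0.005, 0.007, 0, 0, -0.005, -1], [-0.021, 0.005, 0.007, 0, 0, -0.005, -1], [-0.021, 0.005, 0.007, 0, 0, -0.005, -1], [-0.021, 0.005, 0.007, 0, 0, -0.005, -1], [-0.021, 0.005, 0.007, 0, 0, -0.005, -1]]]'

```text
clock: 8.05
tool_pos: [528.8, -136.7, 159.5]
ee_rot: [0.801, -0.599, -0.001, -0.0]
wrist_force: [0.2, 0.3, 0.0]
gripper_width: 85.2
```

>>> jog_arm --targets '[[[-0.021, 0.005, 0.007, 0, 0, -0.005, -1], [-0.021, 0.005, 0.007, 0, 0, -0.004, -1], [-0.021, 0.005, 0.007, 0, 0, 0, -1], [-0.021, 0.0045, 0.007, 0, 0, 0, -1], [-0.021, 0.0045, 0.007, 0, 0, 0, -1]]]'

```text
clock: 8.47
tool_pos: [475.4, -43.2, 124.7]
ee_rot: [0.804, -0.595, -0.001, -0.0]
wrist_force: [0.5, 0.4, 0.4]
gripper_width: 85.3
```

>>> jog_arm --targets '[[[0, 0, 0, 0, 0, 0, -1], [0, 0, 0, 0, 0, 0, -1]]]'

```text
clock: 8.63
tool_pos: [475.3, -43.2, 124.9]
ee_rot: [0.804, -0.594, -0.001, 0.0]
wrist_force: [-0.1, -1.0, 0.2]
gripper_width: 85.5
```

```bash
python3 - <<'E'
from h import *
from bench import *
p,d,m=snap('wrist','w8');s=get_state();print(s['clock'],s['tool_pos'],R.from_quat(s['ee_rot']).as_matrix().round(3),s['qpos'].round(2))
C=cloud(p,d,m);k=(C[...,2]>40)&(C[...,2]<62)
P=C[hrect(C,(260,150,380,420),45,60)[2]];vx=cv2.fitLine(P[:,:2].astype(np.float32),cv2.DIST_HUBER,0,.01,.01).ravel();print(vx,np.degrees(np.arctan2(vx[1],vx[0])),np.median(P[:,2]))
plan([477.5,-45.7,28],down(-73.2),5)
E
```

```text
8.6833 [476.12955126 -44.36800072 125.38001896] [[ 0.292 -0.956 -0.   ]
 [-0.956 -0.292  0.   ]
 [-0.     0.    -1.   ]] [ 0.26  0.22 -0.29  2.05  0.08  0.89 -1.35]
[ 9.5795846e-01  2.8690702e-01  4.8778021e+02 -4.1885025e+01] 16.672873 53.31830628991061
dist 97.4 rot 0.2 per row 19.5 0.04
[[0.0003, -0.0002, 0.0195, 0.0001, 0.0001, 0.0006, -1], [0.0004, -0.0002, 0.0195, 0.0001, 0.0, 0.0007, -1], [0.0003, -0.0002, 0.0194, 0.0, 0.0001, 0.0006, -1], [0.0004, -0.0002, 0.0195, 0.0001, 0.0, 0.0007, -1], [0.0003, -0.0001, 0.0195, 0.0001, 0.0001, 0.0006, -1]]
```

View pics/w8.png

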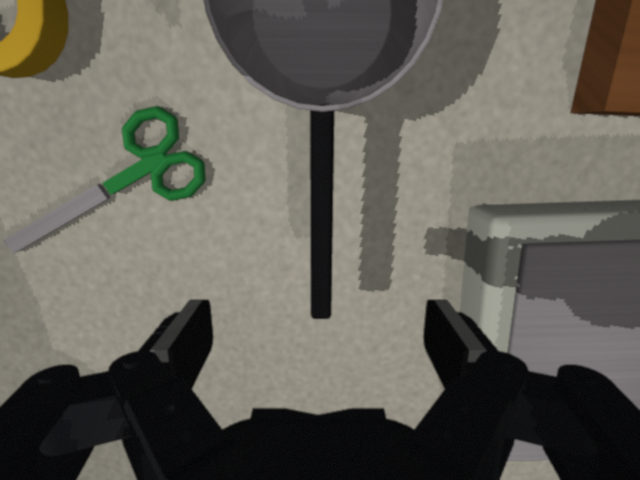

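>>> jog_arm --targets '[[[0.0005, 0, 0.02, 0, 0, 0, -1], [0.0005, 0, 0.02, 0, 0, 0, -1], [0.0002, 0, 0.02, 0, 0, 0, -1], [0, 0, 0.02, 0, 0, 0, -1], [0, 0, 0.017, 0, 0, 0, -1]]]'

```text
clock: 9.1
tool_pos: [476.9, -47.1, 27.7]
ee_rot: [0.803, -0.596, 0.0, -0.0]
wrist_force: [-0.2, 0.0, -0.2]
gripper_width: 85.5
```

>>> jog_arm --targets '[[[0, 0, 0, 0, 0, 0, -1], [0, 0, 0, 0, 0, 0, 0]]]'

```text
clock: 9.27
tool_pos: [476.3, -46.7, 28.4]
ee_rot: [0.803, -0.596, -0.001, 0.0]
wrist_force: [1.0, 0.1, 0.7]
gripper_width: 75.2
```

>>> jog_arm --targets '[[[0, 0, 0, 0, 0, 0, 0.6], [0, 0, 0, 0, 0, 0, 1], [0, 0, 0, 0, 0, 0, 1], [0, 0, 0, 0, 0, 0, 1], [0, 0, 0, 0, 0, 0, 1]]]' --newtons 110

```text
clock: 9.68
tool_pos: [476.6, -46.1, 29.6]
ee_rot: [0.803, -0.596, 0.001, -0.0]
wrist_force: [-0.2, 1.2, 0.8]
gripper_width: 12.9
```

```bash
python3 - <<'E'
from h import *
from bench import *
p,d,m=snap('wrist','w9');s=get_state();print(s['clock'],s['tool_pos'],s['wrist_force'],s['gripper_width'])
E
```

```text
9.7333 [476.56488887 -45.97507747  29.55263903] [-0.54909348  0.44820172  2.76304346] 12.051503502719036
```

View pics/w9.png

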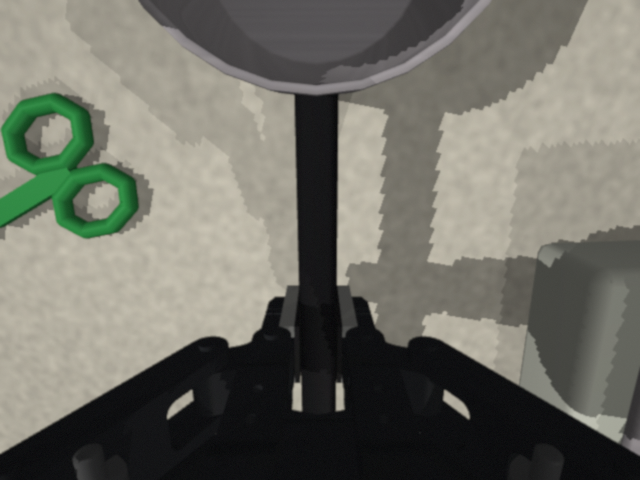

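>>> jog_arm --targets '[[[0, 0, -0.01, 0, 0, 0, 1], [0, 0, -0.02, 0, 0, 0, 1], [0, 0, -0.025, 0, 0, 0, 1], [0, 0, -0.025, 0, 0, 0, 1], [0, 0, -0.02, 0, 0, 0, 1]]]'

```text
clock: 10.15
tool_pos: [475.8, -46.0, 130.9]
ee_rot: [0.803, -0.595, 0.0, 0.0]
wrist_force: [0.5, -1.1, -1.7]
gripper_width: 11.7
```

>>> jog_arm --targets '[[[0, 0, -0.01, 0, 0, 0, 1], [0, 0, -0.003, 0, 0, 0, 1], [0, 0, 0, 0, 0, 0, 1]]]'

```text
clock: 10.4
tool_pos: [476.0, -46.2, 142.3]
ee_rot: [0.803, -0.596, 0.0, 0.0]
wrist_force: [0.2, -0.0, -3.2]
gripper_width: 12.0
```

```bash
python3 - <<'E'
from h import *
from bench import *
p,d,m=snap('wrist','w10');s=get_state();print(s['clock'],s['tool_pos'],s['wrist_force'],s['wrist_torque'],s['gripper_width'],R.from_quat(s['ee_rot']).as_matrix().round(3))
C=cloud(p,d,m);k=hrect(C,(280,0,355,300),130,180)[2]
P=C[k&(abs(C[...,0])>0)];print(P.mean(0))
v0=[90,120,150,180,210,240,270]
for v in v0: print(v,C[v,318].round(1))
E
```

```text
10.45 [475.31741541 -46.14975879 141.33131101] [ 0.64918414  0.59403252 -2.88059907] [-0.09745257  0.32293134 -0.04471417] 11.841135965036635 [[ 0.291 -0.957 -0.002]
 [-0.957 -0.291 -0.   ]
 [-0.     0.002 -1.   ]]
[529.02382946 -30.59097617 163.15899117]
90 [557.4 -22.3 167.8]
120 [549.3 -24.8 165.5]
150 [540.5 -27.5 164.5]
180 [531.4 -30.2 165.7]
210 [521.6 -33.2 164.8]
240 [511.6 -36.2 165.3]
270 [500.8 -39.5 165. ]
```

View pics/w10.png

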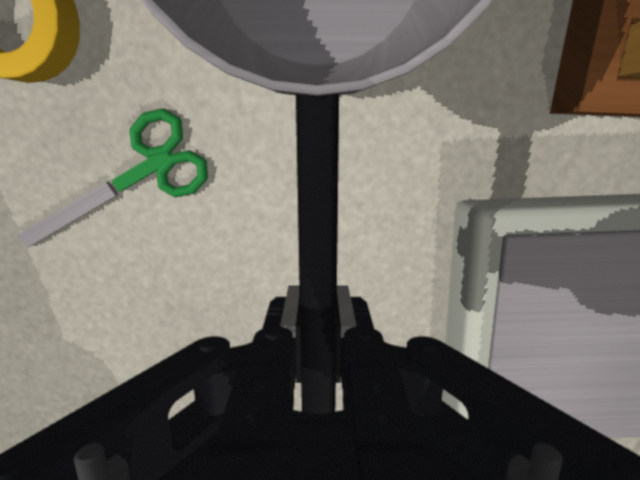

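```bash
python3 - <<'E'
from h import *
plan([399.7,95.5,142],down(28.5-90),10,1)
E
```

```text
dist 160.6 rot 11.6 per row 16.1 1.16
[[-0.0158, 0.0031, -0.0001, 0.0002, 0.0, -0.0203, 1], [-0.0158, 0.0028, 0.0, 0.0001, 0.0001, -0.0202, 1], [-0.0158, 0.0025, -0.0001, 0.0002, 0.0, -0.0203, 1], [-0.0159, 0.0022, 0.0, 0.0001, 0.0001, -0.0203, 1], [-0.016, 0.0018, -0.0001, 0.0002, 0.0, -0.0202, 1]]
[[-0.016, 0.0015, -0.0001, 0.0001, 0.0001, -0.0203, 1], [-0.016, 0.0012, 0.0, 0.0002, 0.0, -0.0203, 1], [-0.016, 0.0009, -0.0001, 0.0002, 0.0001, -0.0202, 1], [-0.0161, 0.0005, -0.0001, 0.0001, 0.0, -0.0203, 1], [-0.016, 0.0002, 0.0, 0.0002, 0.0001, -0.0203, 1]]
```

Bring the pan to about half-way first, so the wrist camera can see the dispenser before I go under it.

>>> jog_arm --targets '[[[-0.015, 0.003, 0, 0, 0, -0.02, 1], [-0.016, 0.003, 0, 0, 0, -0.02, 1], [-0.016, 0.003, 0, 0, 0, -0.02, 1], [-0.016, 0.002, 0, 0, 0, -0.02, 1], [-0.015, 0.002, 0, 0, 0, -0.02, 1]]]'

```text
clock: 10.87
tool_pos: [436.7, 25.6, 141.5]
ee_rot: [0.833, -0.553, -0.001, 0.0]
wrist_force: [-0.5, 0.2, -2.3]
gripper_width: 11.8
```

>>> jog_arm --targets '[[[0, 0, 0, 0, 0, 0, 1], [0, 0, 0, 0, 0, 0, 1]]]'

```text
clock: 11.03
tool_pos: [437.7, 24.7, 142.0]
ee_rot: [0.833, -0.553, 0.0, 0.0]
wrist_force: [0.5, -0.0, -1.8]
gripper_width: 12.3
```

```bash
python3 - <<'E'
from h import *
from bench import *
p,d,m=snap('wrist','w11');s=get_state();print(s['clock'],s['tool_pos'],s['wrist_force'],s['gripper_width'],s['qpos'].round(2))
snap('top','t11');snap('side','s11')
show('t11',(180,110,380,260),4,'t11z.png');show('s11',(170,200,410,380),3,'s11z.png')
E
```

```text
11.0833 [438.22176736  23.77582264 142.09296652] [ 0.26386327 -0.23813554 -1.3396418 ] 11.982323926715722 [ 0.18  0.13 -0.36  2.11  0.06  0.91 -1.39]
```

View pics/w11.png

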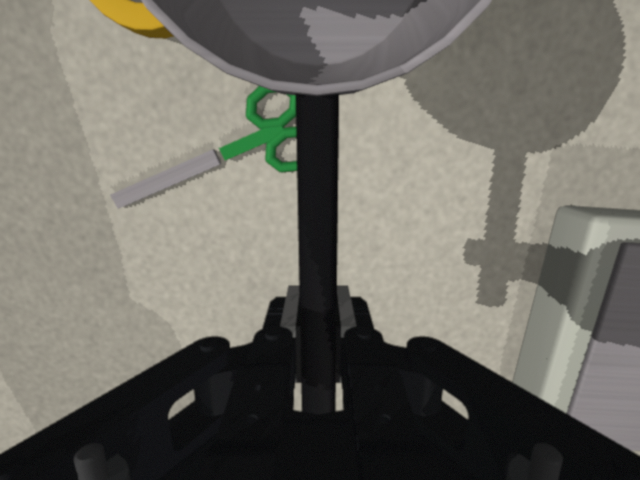

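View pics/s11z.png

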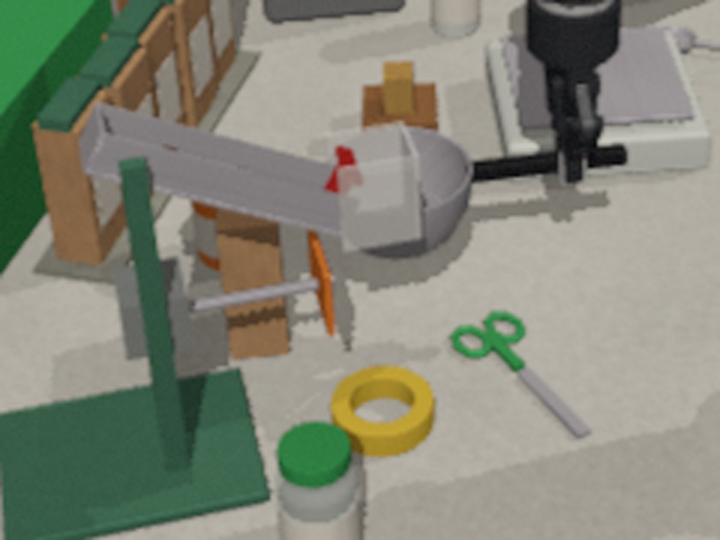

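```bash
python3 - <<'E'
from h import *
for t,reg in(('side0',(160,315,262,390)),('s11',(160,315,262,390)),('t11',(170,115,260,215))):
    p,d,m=load(t);C=cloud(p,d,m);h=cv2.cvtColor(p,cv2.COLOR_RGB2HSV)
    g=(h[...,0]>60)&(h[...,0]<100)&(h[...,1]>80)&(d>0)
    u0,v0,u1,v1=reg;k=np.zeros(g.shape,bool);k[v0:v1,u0:u1]=1;k&=g&(C[...,2]>4)&(C[...,2]<22)
    r=rect(C[k][:,:2]);print(t,k.sum(),r,np.median(C[k][:,2]))
p,d,m=load('side0');C=cloud(p,d,m);h=cv2.cvtColor(p,cv2.COLOR_RGB2HSV)
o=(h[...,0]>4)&(h[...,0]<15)&(h[...,1]>190)&(d>0);k=np.zeros(o.shape,bool);k[272:318,268:288]=1;k&=o&(C[...,2]>100)&(C[...,2]<200)
q=C[k];print('paddle',len(q),q.mean(0).round(1),rect(q[:,:2]),q[:,2].min(),q[:,2].max())
# sugar in top: row direction
p,d,m=load('top0');C=cloud(p,d,m)
pts=np.array([[150+208/4,110+203/4],[150+228/4,110+247/4],[150+253/4,110+288/4],[150+273/4,110+327/4],[150+295/4,110+368/4]])
P=np.array([C[int(round(v))-1:int(round(v))+2,int(round(u))-1:int(round(u))+2].reshape(-1,3).mean(0) for u,v in pts]);print(P.round(1))
L=cv2.fitLine(P[:,:2].astype(np.float32),cv2.DIST_L2,0,.01,.01).ravel();print('sugar row',L,np.degrees(np.arctan2(L[1],L[0])))
# hood lower front edge corners approx px: (311,487),(381,452) crop4
a=np.array([(311,487),(381,452)])/4+[150,110];print('hood top front corners at z265',plane(m,a[:,0],a[:,1],265.).round(1),'z190',plane(m,a[:,0],a[:,1],190.).round(1))
E
```

```text
side0 3596 ((742.5899658203125, 286.462646484375), (196.2193145751953, 151.6847381591797), 28.651376724243164) 13.18337017231994
s11 3595 ((742.1561889648438, 286.90496826171875), (196.3582000732422, 152.10093688964844), 28.775842666625977) 13.36735684879045
t11 1851 ((722.1336669921875, 315.6473083496094), (200.078857421875, 230.97671508789062), 28.358787536621094) 12.976654245049986
paddle 105 [593.4 224.4 165.1] ((596.3314819335938, 218.2425079345703), (5.630241870880127, 53.00390625), 28.91734504699707) 123.75564890401347 185.23969553321592
[[687.2 248.5 287.9]
 [664.3 239.1 273.4]
 [643.2 226.9 260.3]
 [621.5 216.7 247.6]
 [599.5 204.  234.7]]
sugar row [8.9050281e-01 4.5497769e-01 6.4313708e+02 2.2701227e+02] 27.063501
hood top front corners at z265 [[523.7 187.2 265. ]
 [545.  146.6 265. ]] z190 [[532.2 200.7 190. ]
 [554.7 157.8 190. ]]
```

View pics/t11z.png

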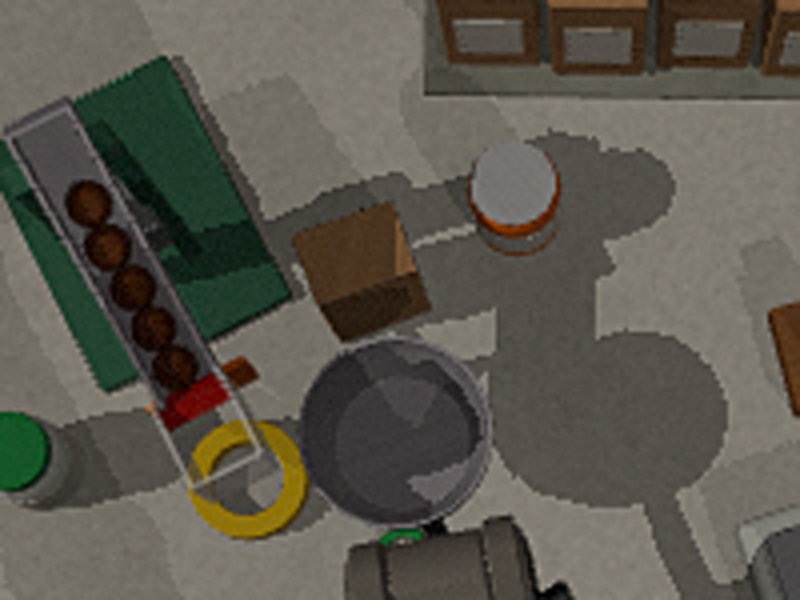

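```bash
python3 - <<'E'
from h import *
plan([398.5,97.5,143],down(-61.8),5,1)
E
```

```text
dist 84.7 rot 5.6 per row 16.9 1.12
[[-0.0169, 0.0017, -0.0002, -0.0001, -0.0001, -0.0196, 1], [-0.0168, 0.0013, -0.0002, 0.0, -0.0001, -0.0196, 1], [-0.0169, 0.001, -0.0002, -0.0001, -0.0002, -0.0196, 1], [-0.017, 0.0007, -0.0002, 0.0, -0.0001, -0.0196, 1], [-0.0169, 0.0004, -0.0002, -0.0001, -0.0001, -0.0197, 1]]
```

>>> jog_arm --targets '[[[-0.016, 0.0015, 0, 0, 0, -0.019, 1], [-0.017, 0.0013, 0, 0, 0, -0.019, 1], [-0.017, 0.001, 0, 0, 0, -0.019, 1], [-0.017, 0.0007, 0, 0, 0, -0.019, 1], [-0.016, 0.0005, 0, 0, 0, -0.019, 1]]]'

```text
clock: 11.6
tool_pos: [397.7, 98.6, 142.0]
ee_rot: [0.858, -0.513, -0.0, 0.0]
wrist_force: [-0.5, 0.3, -2.1]
gripper_width: 12.3
```

>>> jog_arm --targets '[[[0, 0, 0, 0, 0, 0, 1], [0, 0, 0, 0, 0, 0, 1]]]'

```text
clock: 11.77
tool_pos: [398.2, 98.0, 142.1]
ee_rot: [0.858, -0.513, 0.0, 0.0]
wrist_force: [-0.2, -0.8, -1.1]
gripper_width: 11.8
```

```bash
python3 - <<'E'
from h import *
from bench import *
p,d,m=snap('wrist','w12');s=get_state();print(s['clock'],s['tool_pos'],R.from_quat(s['ee_rot']).as_matrix().round(3)[:,0],s['wrist_force'],s['gripper_width'],s['qpos'].round(2))
snap('top','t12');snap('side','s12')
show('t12',(150,110,350,260),4,'t12z.png');show('s12',(170,200,410,380),3,'s12z.png')
p,d,m=load('t12')
A=np.vstack([cv2.resize(load('t12')[0][110:260,150:350],(800,600))])
E
```

```text
11.8167 [398.7147935   97.13365404 142.04173759] [ 0.472 -0.882  0.001] [ 0.76996854 -0.80582883 -1.83472016] 12.076649305386397 [ 0.09  0.08 -0.45  2.17  0.05  0.9  -1.47]
```

View pics/w12.png

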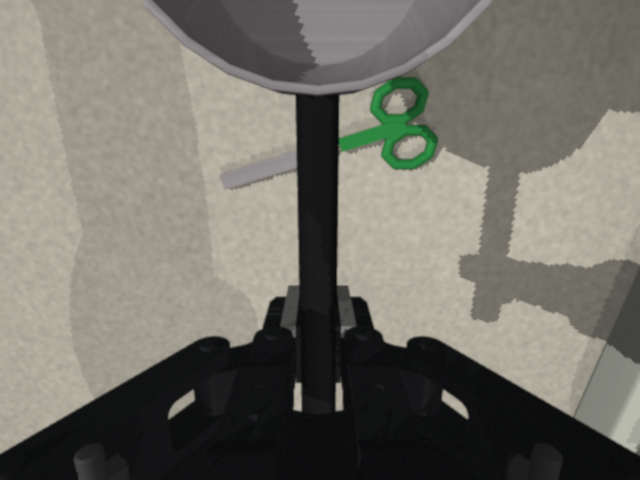

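View pics/t12z.png

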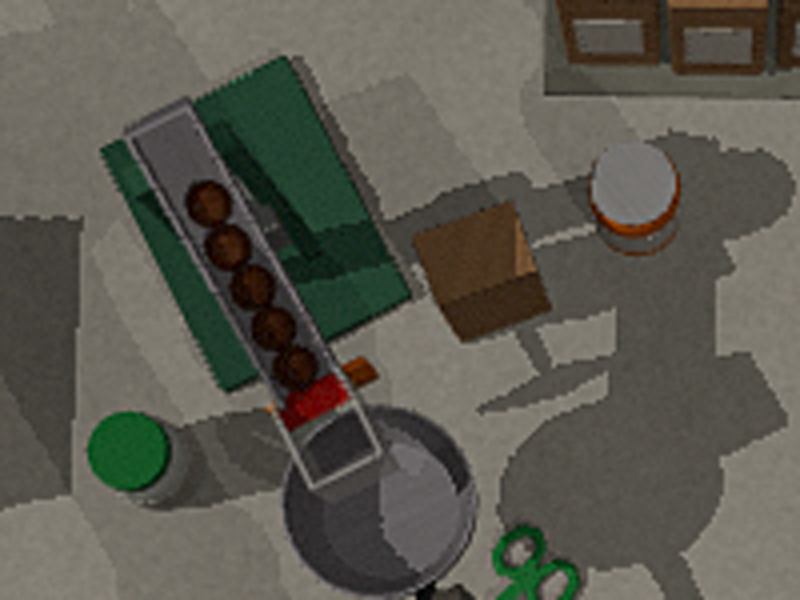

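View pics/s12z.png

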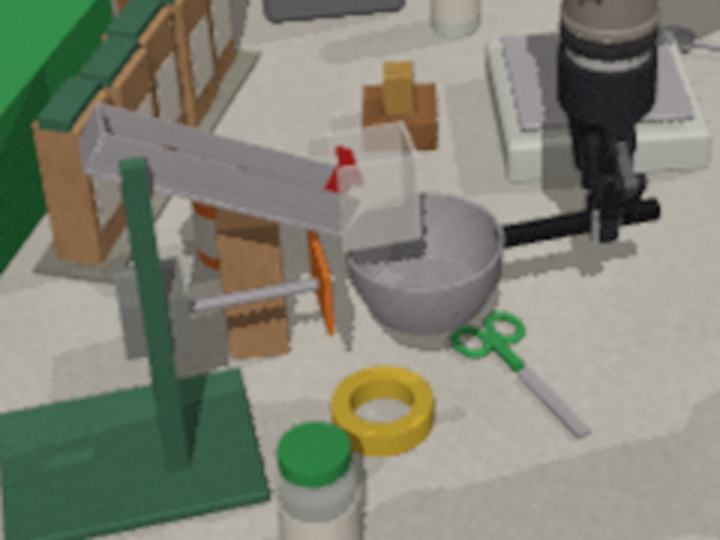

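```bash
python3 - <<'E'
from h import *
def circ(P):
    A=np.c_[2*P,np.ones(len(P))];s=np.linalg.lstsq(A,(P**2).sum(1),rcond=None)[0];return s[:2],np.sqrt(s[2]+s[:2]@s[:2])
p,d,m=load('t12');C=cloud(p,d,m)
a=np.array([380,501])/4+[150,110];pc=plane(m,a[0],a[1],169.5);print('pan top',pc)
a=np.array([[380,405],[380,597],[285,501],[475,501]])/4+[150,110];print(plane(m,a[:,0],a[:,1],169.5).round(1))
k=(C[...,2]>160)&(C[...,2]<178);k[:208]=0;k[262:]=0;k[:,:215]=0;k[:,275:]=0
P=C[k][:,:2]
for _ in range(8):
    c,r_=circ(P);e=abs(np.hypot(*(P-c).T)-r_);P=P[e<max(3,2*np.median(e))]
print('circle',c,r_,len(P))
a=np.array([(311,488),(381,453)])/4+[150,110];H=plane(m,a[:,0],a[:,1],265.).mean(0)
for th in(27.7,28.5):
    u=np.array([np.cos(np.radians(th)),np.sin(np.radians(th))]);n=np.array([-u[1],u[0]])
    o=H[:2]+38*u; print(th,'origin',o,'pan disp x,y',(pc[:2]-o)@u,(pc[:2]-o)@n,(c-o)@u,(c-o)@n)
    b=np.array([742.5,280.3]);print('   base-lat',(b-o)@u,(b-o)@n)
E
```

```text
pan top [526.17714535 160.64640873 169.5       ]
[[587.3 162.3 169.5]
 [465.6 159.  169.5]
 [525.5 220.5 169.5]
 [526.9 100.8 169.5]]
circle [526.31270756 162.49030789] 59.94534781643153 227
27.7 origin [567.40634303 184.55094227] pan disp x,y -47.61590110020363 -1.9998570259437713 -46.638753315243086 -0.43029547854392247
   base-lat 199.53499566129665 3.384711689940084
28.5 origin [567.15643554 185.01897742] pan disp x,y -47.64288614516615 -1.8654031426145143 -46.64391910727583 -0.30963770337307195
   base-lat 199.55909965728065 0.06787531553374344
```

>>> jog_arm --targets '[[[-0.0005, -0.006, 0, 0, 0, 0, 1], [-0.0005, -0.008, 0, 0, 0, 0, 1], [0, -0.008, 0, 0, 0, 0, 1], [0, -0.008, 0, 0, 0, 0, 1], [0, -0.007, 0, 0, 0, 0, 1]]]'

```text
clock: 12.33
tool_pos: [431.0, 114.5, 141.4]
ee_rot: [0.857, -0.515, -0.001, 0.001]
wrist_force: [-3.2, -2.4, -1.4]
gripper_width: 11.6
```

>>> jog_arm --targets '[[[0, -0.004, 0, 0, 0, 0, 1], [0, 0, 0, 0, 0, 0, 1]]]'

```text
clock: 12.5
tool_pos: [434.8, 116.8, 141.5]
ee_rot: [0.857, -0.515, -0.001, 0.001]
wrist_force: [-4.2, -3.2, -2.1]
gripper_width: 11.7
```

```bash
python3 - <<'E'
from h import *
from bench import *
s=get_state();print(s['clock'],s['tool_pos'],s['wrist_force'],s['gripper_width'])
snap('side','s13');snap('top','t13')
A=cv2.resize(load('s13')[0][200:380,170:410],None,fx=2.2,fy=2.2);show('s13',(170,200,410,380),3,'s13z.png');show('t13',(150,110,350,260),4,'t13z.png')
E
```

```text
12.5 [434.76295816 116.77971032 141.50539267] [-4.17725807 -3.20971344 -2.10415035] 11.70392560985985
```

View pics/s13z.png

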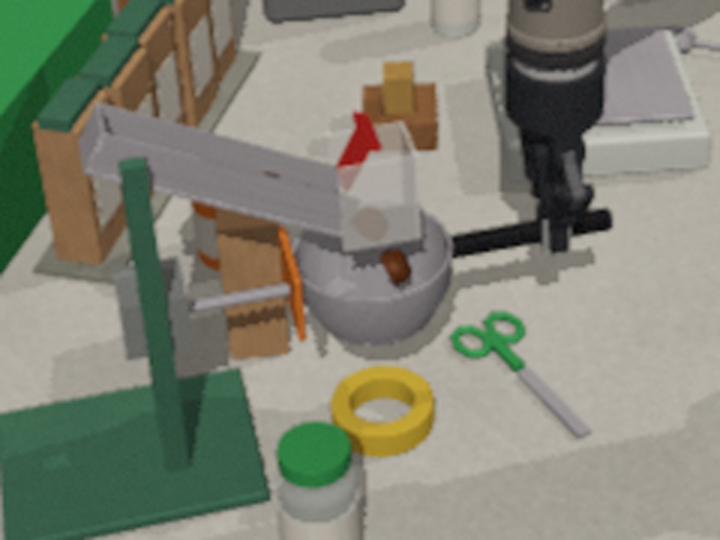

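View pics/t13z.png

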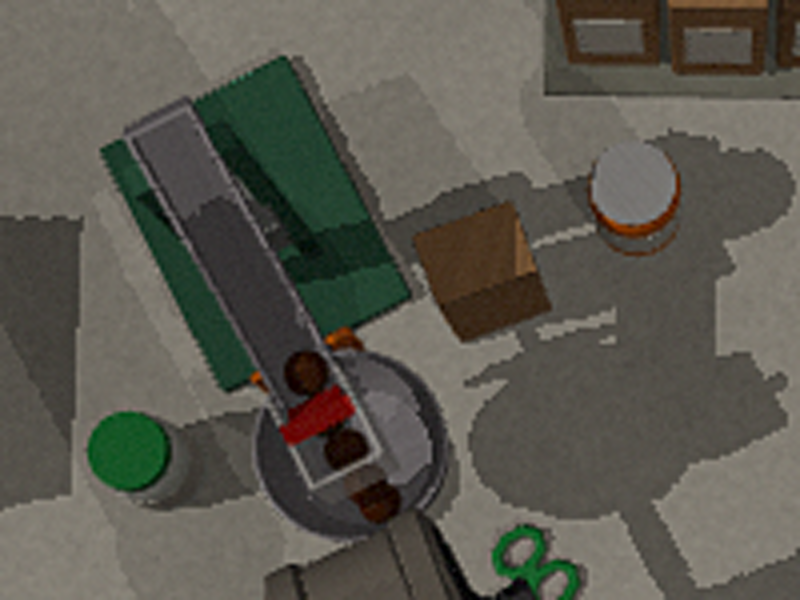

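>>> jog_arm --targets '[[[0, 0, 0, 0, 0, 0, 1], [0, 0, 0, 0, 0, 0, 1], [0, 0, 0, 0, 0, 0, 1], [0, 0, 0, 0, 0, 0, 1], [0, 0, 0, 0, 0, 0, 1]]]'

```text
clock: 13.02
tool_pos: [434.1, 116.6, 141.8]
ee_rot: [0.857, -0.515, -0.0, 0.0]
wrist_force: [-2.7, -2.6, -4.3]
gripper_width: 12.1
```

>>> jog_arm --targets '[[[0, 0, 0, 0, 0, 0, 1], [0, 0, 0, 0, 0, 0, 1], [0, 0, 0, 0, 0, 0, 1], [0, 0, 0, 0, 0, 0, 1], [0, 0, 0, 0, 0, 0, 1]]]'

```text
clock: 13.43
tool_pos: [434.5, 116.8, 141.9]
ee_rot: [0.857, -0.515, -0.0, 0.0]
wrist_force: [-5.0, -2.7, -3.6]
gripper_width: 12.0
```

>>> jog_arm --targets '[[[0, 0, 0, 0, 0, 0, 1], [0, 0, 0, 0, 0, 0, 1], [0, 0, 0, 0, 0, 0, 1], [0, 0, 0, 0, 0, 0, 1], [0, 0, 0, 0, 0, 0, 1]]]'

```text
clock: 13.85
tool_pos: [434.6, 116.8, 142.0]
ee_rot: [0.857, -0.515, 0.0, 0.0]
wrist_force: [-3.2, -2.4, -4.2]
gripper_width: 12.3
```

>>> jog_arm --targets '[[[0, 0, 0, 0, 0, 0, 1], [0, 0, 0, 0, 0, 0, 1], [0, 0, 0, 0, 0, 0, 1], [0, 0, 0, 0, 0, 0, 1], [0, 0, 0, 0, 0, 0, 1]]]'

```text
clock: 14.27
tool_pos: [434.6, 116.8, 141.9]
ee_rot: [0.857, -0.515, 0.0, 0.0]
wrist_force: [-3.8, -3.0, -3.0]
gripper_width: 11.8
```

```bash
python3 - <<'E'
from h import *
from bench import *
s=get_state();print(s['clock'],s['tool_pos'],s['wrist_force'],s['gripper_width'])
snap('side','s14');snap('top','t14')
show('s14',(170,200,410,380),3,'s14z.png');show('t14',(150,110,350,260),4,'t14z.png')
E
```

```text
14.2667 [434.60742866 116.77957208 141.94746193] [-3.83710285 -2.96254473 -2.98663366] 11.78293698724992
```

View pics/s14z.png

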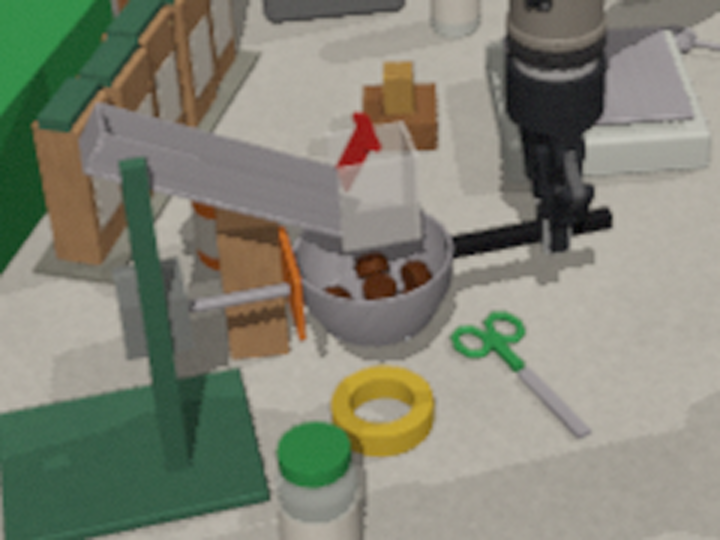

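View pics/t14z.png

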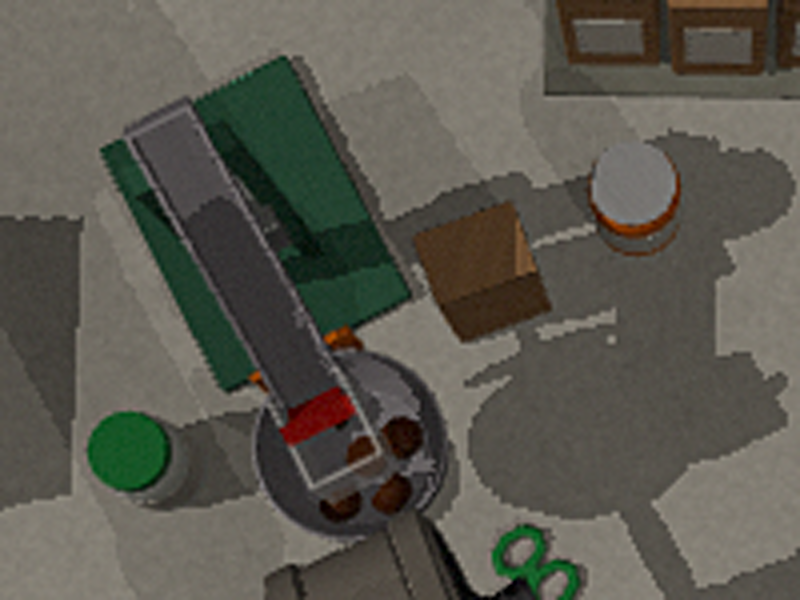

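>>> jog_arm --targets '[[[0, 0, 0, 0, 0, 0, 1], [0, 0, 0, 0, 0, 0, 1], [0, 0, 0, 0, 0, 0, 1], [0, 0, 0, 0, 0, 0, 1], [0, 0, 0, 0, 0, 0, 1]]]'

```text
clock: 14.78
tool_pos: [434.6, 116.8, 142.0]
ee_rot: [0.857, -0.515, 0.0, 0.0]
wrist_force: [-4.4, -2.1, -3.5]
gripper_width: 12.3
```

>>> jog_arm --targets '[[[0, 0, 0, 0, 0, 0, 1], [0, 0.004, 0, 0, 0, 0, 1], [0, 0.005, 0, 0, 0, 0, 1], [0, 0.006, 0, 0, 0, 0, 1], [0, 0.007, 0, 0, 0, 0, 1]]]'

```text
clock: 15.2
tool_pos: [415.5, 106.7, 142.3]
ee_rot: [0.858, -0.514, 0.001, -0.001]
wrist_force: [-1.6, 0.0, -3.3]
gripper_width: 11.8
```

>>> jog_arm --targets '[[[0, 0.007, 0, 0, 0, 0, 1], [0, 0.006, 0, 0, 0, 0, 1], [0, 0.004, 0, 0, 0, 0, 1], [0, 0, 0, 0, 0, 0, 1], [0, 0, 0, 0, 0, 0, 1]]]'

```text
clock: 15.62
tool_pos: [400.8, 98.7, 142.4]
ee_rot: [0.857, -0.515, 0.001, -0.001]
wrist_force: [0.3, 1.4, -2.8]
gripper_width: 11.7
```

```bash
python3 - <<'E'
from h import *
from bench import *
s=get_state();print(s['clock'],s['tool_pos'],s['wrist_force'],s['gripper_width'])
snap('side','s15');snap('top','t15');snap('wrist','w15')
show('s15',(170,200,410,380),3,'s15z.png');show('t15',(150,110,350,260),4,'t15z.png')
E
```

```text
15.6167 [400.82559243  98.6958812  142.41194849] [ 0.31954648  1.36393356 -2.76604496] 11.654153041091643
```

View pics/s15z.png

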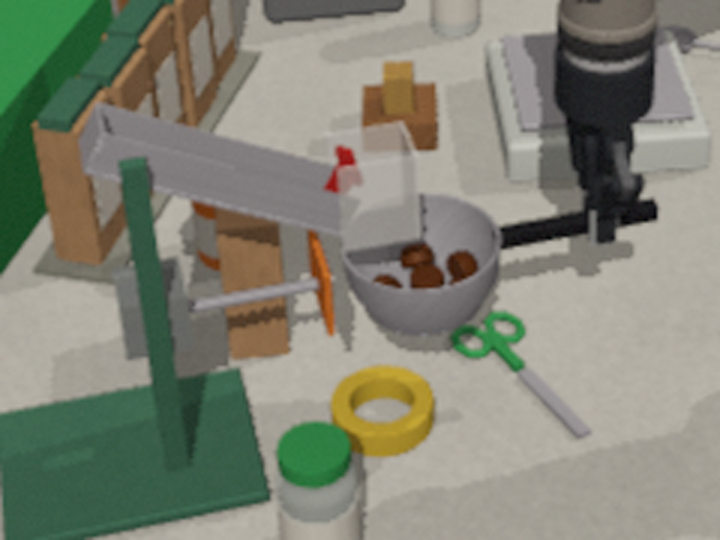

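View pics/t15z.png

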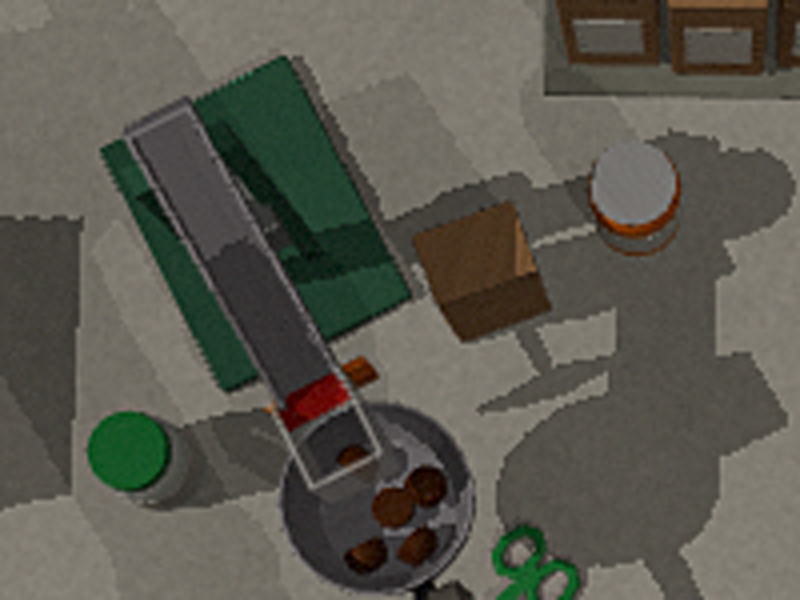

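View pics/w15.png

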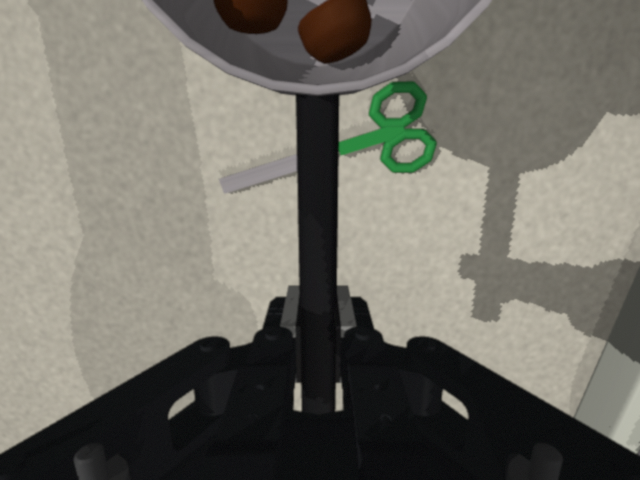

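>>> jog_arm --targets '[[[0.006, 0.002, 0, 0, 0, 0, 1], [0.012, 0.003, 0, 0, 0, 0, 1], [0.018, 0.005, 0, 0, 0, 0, 1], [0.02, 0.005, 0, 0, 0, 0, 1], [0.02, 0.006, 0, 0, 0, 0, 1]]]'

```text
clock: 16.18
tool_pos: [418.0, 20.5, 142.0]
ee_rot: [0.858, -0.514, 0.0, -0.0]
wrist_force: [1.2, 0.8, -2.6]
gripper_width: 11.8
```

>>> jog_arm --targets '[[[0.02, 0.006, 0, 0, 0, 0, 1], [0.02, 0.006, 0, 0, 0, 0, 1], [0.02, 0.006, 0, 0, 0, 0, 1], [0.02, 0.006, 0, 0, 0, 0, 1], [0.02, 0.006, 0, 0, 0, 0, 1]]]'

```text
clock: 16.6
tool_pos: [438.3, -82.5, 141.9]
ee_rot: [0.857, -0.515, 0.0, 0.0]
wrist_force: [0.2, 0.1, -2.2]
gripper_width: 12.0
```

>>> jog_arm --targets '[[[0.02, 0.007, 0, 0, 0, 0, 1], [0.018, 0.01, 0, 0, 0, 0, 1], [0.015, 0.013, 0, 0, 0, 0, 1], [0.012, 0.016, 0, 0, 0, 0, 1], [0.012, 0.016, 0, 0, 0, 0, 1]]]'

```text
clock: 17.02
tool_pos: [419.4, -179.6, 141.9]
ee_rot: [0.857, -0.515, 0.0, 0.0]
wrist_force: [0.5, 0.0, -3.2]
gripper_width: 11.8
```

```bash
python3 - <<'E'
from h import *
from bench import *
s=get_state();print(s['clock'],s['tool_pos'],s['wrist_force'],s['gripper_width'],s['qpos'].round(2))
plan([337.8,-339.5,142],down(-61.9),10,1)
E
```

```text
17.0167 [ 419.44904427 -179.63007308  141.86718094] [ 0.45514199  0.00415097 -3.15235704] 11.791444837100498 [ 0.48  0.15 -0.18  2.08  0.04  0.91 -0.81]
dist 179.5 rot 0.0 per row 18.0 0.0
[[0.0103, 0.0147, 0.0, 0.0, -0.0001, -0.0001, 1], [0.0102, 0.0148, 0.0, 0.0, 0.0, 0.0, 1], [0.0103, 0.0147, 0.0, 0.0, -0.0001, -0.0001, 1], [0.0103, 0.0147, 0.0, 0.0, 0.0, 0.0, 1], [0.0102, 0.0147, 0.0, 0.0, -0.0001, -0.0001, 1]]
[[0.0103, 0.0148, 0.0, 0.0, -0.0001, -0.0001, 1], [0.0102, 0.0147, -0.0001, 0.0, 0.0, 0.0, 1], [0.0103, 0.0147, 0.0, 0.0001, -0.0001, -0.0001, 1], [0.0103, 0.0148, 0.0, 0.0, -0.0001, 0.0, 1], [0.0102, 0.0147, 0.0, 0.0, 0.0, -0.0001, 1]]
```

>>> jog_arm --targets '[[[0.012, 0.017, 0, 0, 0, 0, 1], [0.012, 0.017, 0, 0, 0, 0, 1], [0.012, 0.017, 0, 0, 0, 0, 1], [0.012, 0.017, 0, 0, 0, 0, 1], [0.012, 0.017, 0, 0, 0, 0, 1]]]'

```text
clock: 17.43
tool_pos: [372.2, -272.6, 142.0]
ee_rot: [0.858, -0.514, 0.0, 0.0]
wrist_force: [-1.1, -0.6, -3.3]
gripper_width: 12.0
```

>>> jog_arm --targets '[[[0.012, 0.017, 0, 0, 0, 0, 1], [0.012, 0.017, 0, 0, 0, 0, 1], [0.01, 0.014, 0, 0, 0, 0, 1], [0.006, 0.01, 0, 0, 0, 0, 1], [0.003, 0.004, 0, 0, 0, 0, 1]]]'

```text
clock: 17.85
tool_pos: [336.8, -340.6, 141.9]
ee_rot: [0.857, -0.516, 0.0, 0.001]
wrist_force: [1.1, -1.2, -2.2]
gripper_width: 11.9
```

>>> jog_arm --targets '[[[0, 0, 0, 0, 0, 0, 1], [0, 0, 0, 0, 0, 0, 1], [0, 0, 0, 0, 0, 0, 1]]]'

```text
clock: 18.1
tool_pos: [339.0, -337.1, 141.9]
ee_rot: [0.858, -0.514, 0.0, -0.0]
wrist_force: [0.4, -0.0, -3.2]
gripper_width: 11.5
```

```bash
python3 - <<'E'
from h import *
from bench import *
s=get_state();print(s['clock'],s['tool_pos'],s['wrist_force'],s['gripper_width'],s['qpos'].round(2))
snap('top','t16');p,d,m=snap('wrist','w16');snap('side','s16')
show('t16',(340,180,500,300),5,'t16z.png');show('s16',(270,130,430,250),5,'s16z.png')
p,d,m=load('t16');C=cloud(p,d,m)
def circ(P):
    A=np.c_[2*P,np.ones(len(P))];s=np.linalg.lstsq(A,(P**2).sum(1),rcond=None)[0];return s[:2],np.sqrt(s[2]+s[:2]@s[:2])
k=(C[...,2]>160)&(C[...,2]<178);k[:205]=0;k[295:]=0;k[:,:370]=0;k[:,460:]=0
P=C[k][:,:2]
for _ in range(8):
    c,r_=circ(P);e=abs(np.hypot(*(P-c).T)-r_);P=P[e<max(3,2*np.median(e))]
print('pan circle',c,r_,len(P))
E
```

```text
18.1 [ 338.97784108 -337.14726285  141.94222128] [ 0.40722318 -0.01939665 -3.19345319] 11.548617017327073 [ 0.73  0.19 -0.04  2.04  0.01  0.92 -0.39]
pan circle [ 466.16085646 -270.73250812] 60.093944657573154 210
```

View pics/t16z.png

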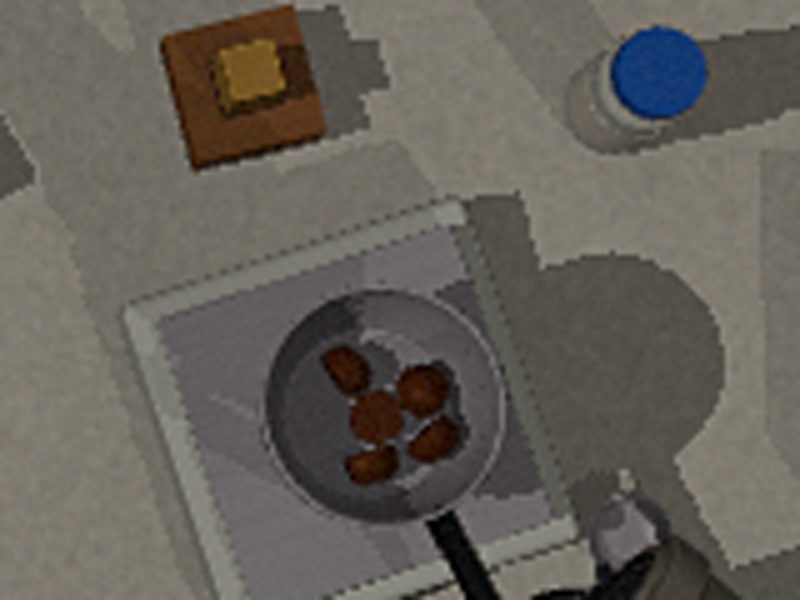

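View pics/w16.png

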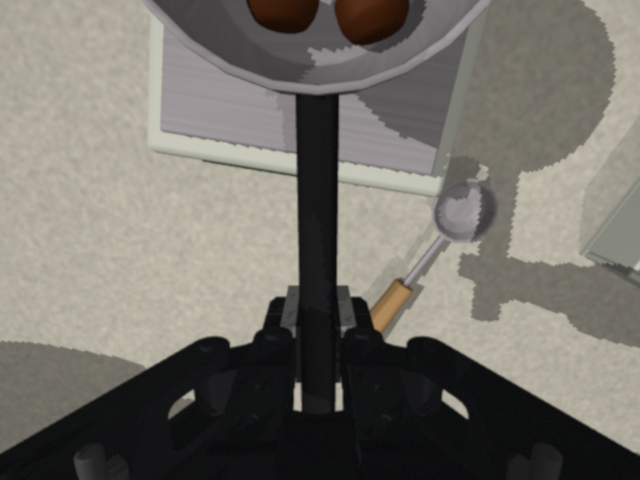

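View pics/s16z.png

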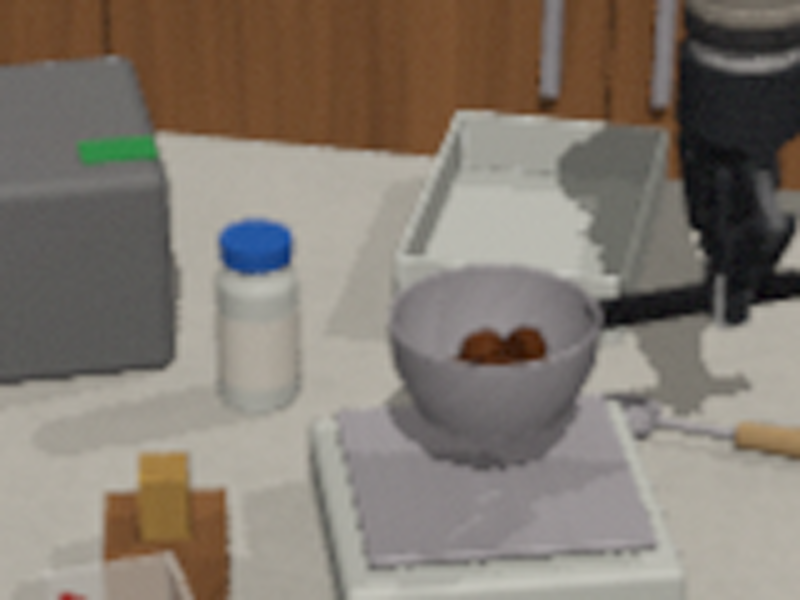

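>>> jog_arm --targets '[[[0, 0, 0.006, 0, 0, 0, 1], [0, 0, 0.012, 0, 0, 0, 1], [0, 0, 0.014, 0, 0, 0, 1], [0, 0, 0.01, 0, 0, 0, 1], [0, 0, 0.005, 0, 0, 0, 1]]]'

```text
clock: 18.67
tool_pos: [337.5, -337.0, 93.3]
ee_rot: [0.858, -0.514, -0.001, -0.0]
wrist_force: [-0.1, -0.1, -2.4]
gripper_width: 11.9
```

>>> jog_arm --targets '[[[0, 0, 0.003, 0, 0, 0, 1], [0, 0, 0.001, 0, 0, 0, 1], [0, 0, 0.001, 0, 0, 0, 1], [0, 0, 0.001, 0, 0, 0, 1], [0, 0, 0, 0, 0, 0, 1]]]'

```text
clock: 19.08
tool_pos: [338.7, -338.4, 89.5]
ee_rot: [0.857, -0.515, 0.001, 0.0]
wrist_force: [0.9, -0.3, -1.8]
gripper_width: 12.1
```

>>> jog_arm --targets '[[[0, 0, 0.001, 0, 0, 0, 1], [0, 0, 0.001, 0, 0, 0, 1], [0, 0, 0, 0, 0, 0, 1]]]'

```text
clock: 19.33
tool_pos: [338.6, -338.6, 87.7]
ee_rot: [0.857, -0.515, 0.001, 0.0]
wrist_force: [-1.4, -0.5, 3.5]
gripper_width: 11.8
```

>>> jog_arm --targets '[[[0, 0, 0, 0, 0, 0, 0.5], [0, 0, 0, 0, 0, 0, 0], [0, 0, 0, 0, 0, 0, -1], [0, 0, 0, 0, 0, 0, -1], [0, 0, 0, 0, 0, 0, -1]]]'

```text
clock: 19.75
tool_pos: [338.5, -338.0, 87.0]
ee_rot: [0.858, -0.514, 0.0, -0.0]
wrist_force: [-0.3, 0.4, 0.5]
gripper_width: 69.2
```

>>> jog_arm --targets '[[[0, 0, -0.01, 0, 0, 0, -1], [0, 0, -0.02, 0, 0, 0, -1], [0, 0, -0.03, 0, 0, 0, -1], [0, 0, -0.04, 0, 0, 0, -1], [0, 0.01, -0.04, 0, 0, 0, -1]]]'

```text
clock: 20.17
tool_pos: [330.5, -341.1, 228.8]
ee_rot: [0.858, -0.513, -0.0, -0.001]
wrist_force: [0.5, -0.3, -0.8]
gripper_width: 85.5
```

>>> jog_arm --targets '[[[0, 0, -0.03, 0, 0, 0, -1], [0, 0, 0, 0, 0, 0, -1], [0, 0, 0, 0, 0, 0, -1]]]'

```text
clock: 20.42
tool_pos: [330.4, -343.6, 259.7]
ee_rot: [0.857, -0.515, 0.003, 0.0]
wrist_force: [-0.4, 1.3, -0.3]
gripper_width: 85.5
```

```bash
python3 - <<'E'
from h import *
from bench import *
s=get_state();print(s['clock'],s['tool_pos'],s['wrist_force'],s['gripper_width'])
snap('top','t17');snap('wrist','w17');snap('side','s17')
show('t17',(340,180,500,300),5,'t17z.png')
def circ(P):
    A=np.c_[2*P,np.ones(len(P))];s=np.linalg.lstsq(A,(P**2).sum(1),rcond=None)[0];return s[:2],np.sqrt(s[2]+s[:2]@s[:2])
for t,b in(('t17',(370,205,460,295)),):
    p,d,m=load(t);C=cloud(p,d,m);k=(C[...,2]>106)&(C[...,2]<126);k[:b[1]]=0;k[b[3]:]=0;k[:,:b[0]]=0;k[:,b[2]:]=0
    P=C[k]
    for _ in range(8):
        c,r_=circ(P[:,:2]);e=abs(np.hypot(*(P[:,:2]-c).T)-r_);P=P[e<max(3,2*np.median(e))]
    A=np.c_[P[:,:2]-c,np.ones(len(P))];print(t,c,r_,np.linalg.lstsq(A,P[:,2],rcond=None)[0])
    r,z,k=hrect(C,(368,170,410,218),66,82);print('weight',r,z)
    for n,b,zl,zh in[('carton',(250,155,295,200),125,155),('jar',(165,208,197,240),100,120),('tin',(295,140,322,180),80,100),('shaker',(455,180,485,212),110,130),('tape',(222,210,262,250),15,32)]:
        print(n,np.round(hrect(C,b,zl,zh)[0][0],1))
E
```

```text
20.4167 [ 330.41122968 -343.57014298  259.68992681] [-0.40366065  1.28541381 -0.2718854 ] 85.49172917516692
t17 [ 465.36325187 -272.53339077] 60.30783145961073 [-4.89439185e-03  1.48700775e-02  1.15687013e+02]
weight ((654.6378784179688, -215.45057678222656), (30.7108211517334, 30.079835891723633), 16.2030029296875) 75.18501602628544
carton [693.3 108.8]
jar [564.5 337.6]
tin [752.    8.1]
shaker [ 647.8 -425.1]
tape [551.6 186.2]
```

View pics/t17.png

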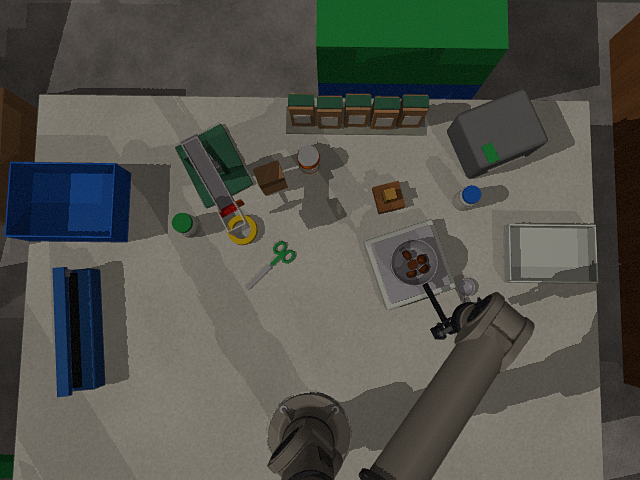

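View pics/s17.png

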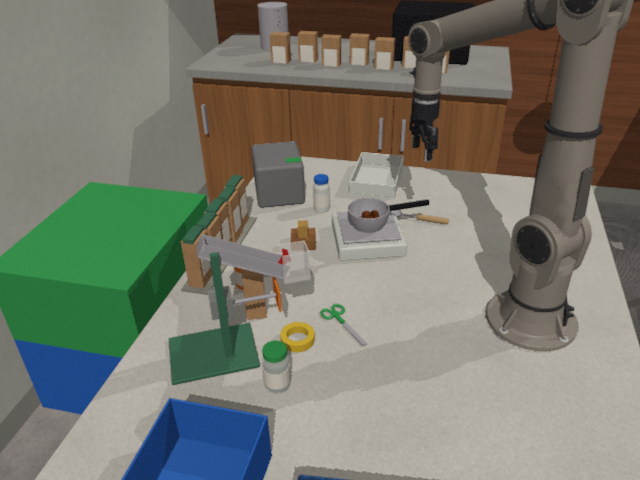

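View pics/w17.png

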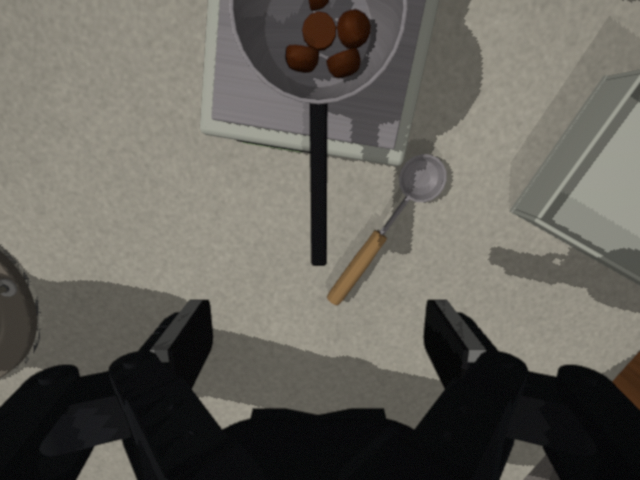

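```bash
python3 -c "
from bench import *
print(sign_off())"
```

```text
the job is handed in; nothing more can be done
None
```

I finished the task and handed it in at about 20.4 s of the 64 s allowed. I plugged the weight into its socket, caught all five sugar pieces in the pan, and stood the pan on the scale. Handing in gave no verdict.

What the last checks showed:
- **Weight:** after release it measured less than 1 mm off the socket block's centre. Its top was at about 73.5 mm in the wrist view and 75 mm in the top view, against 74 mm when fully home.
- **Pan:** its centre came out within about 1 mm of the scale's centre in the top view. The rim was level to about 0.016 rad.
- **Sugar:** all five pieces were counted in the pan in the top views after dispensing and over the scale. The chute was empty.
- **Gate and paddle:** both were back at rest in the pictures.
- **Robot:** the gripper was open and clear of everything, with no contact force.
- **Bystanders:** the carton, jar, tin and shaker read within about 1 mm of where they started. The scissors and spoon I judged unmoved by eye.

Two things disagreed:
- **Camera offset:** the side and top cameras differed by about 5 mm in world position, so I worked from the wrist camera or from relative positions within one picture.
- **Tape roll:** my last measurement of it read about 9 mm from the first. I put that down to the chute hiding part of the ring, because in the pictures it had not moved.

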